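# Add a separator plate and a friction disc to the clutch pack on the test head

### The arm

A 6-joint arm with a two-finger parallel gripper is mounted at the origin on a cart in front of the work surface, level with it; the furniture and walls round the work are solid. World frame = base frame: x ahead of the robot, y to its left, z up, the work surface at z = 0. Lengths are in m, angles in rad, forces in N, time in s.
With the tool pointing down it reaches from about 0.3 to 0.875 m from the base axis. Payload 6.4 kg.
Tool frame: the origin (TCP) lies between the finger pads; the fingertips stand ctrl.tip_extent ahead of it and the grasp point (between the pads) is the TCP (ctrl.tip_extent is the distance from the TCP to the fingertips, in m); z points along the fingers, y is the line along which they close (so a half turn about z gives the same grasp; the last joint's range is limited). The gripper opens to 85 mm and grips with 20 to 120 N. Pads are 22 mm wide; open, the fingers measure 114 mm over their backs; the gripper's body (76 mm by 85 mm) begins 54 mm behind the grasp point. The pads swing forward as they close: fully open they stand 13 mm farther back than shut.
Start: joints at [0.904, 0.181, 1.607, -0, 1.354, -0.206], TCP at [0.256, 0.515, 0.25] pointing down, gripper open.
Joint ranges: [-2.99, 2.99], [-0.89, 2.07], [0.3, 2.58], [-1.14, 4.28], [0, 2.63], [-3.12, 3.12]. Speed limits (rad/s): [2.57, 2.57, 3.01, 3.14, 3.14, 3.14].

### API

Orientations are given as a unit quaternion [w, x, y, z].
In Python, from bench import ctrl gives the robot as it stands.
- The arm moves only by the tool send_rows, never from a script. Its arguments are lists of equal length, an entry for each row: "dr": the turn, a rotation vector about the tool's x, y, z in units of 6 degrees (1.0 is 6 degrees), a list of three; "xyz": the shift along the tool's x, y, z in cm, a list of three; "jaw": the opening in per cent of the stroke, from 0 (shut) to 100 (fully open). In form: {"dr": [[wx, wy, wz], ...], "xyz": [[dx, dy, dz], ...], "jaw": [jaw, ...]}. A call has exactly 8 rows; each row is the pose to reach, as a shift and turn from the pose commanded when the call began, along the tool's axes at that moment; what a row does not reach only later rows make up. A row lasts 1/8 s, in which the tool goes at most 62.5 mm and 10.7 degrees, less where a joint would pass 70% of its speed; a pose out of reach is approached as far as the arm can. A call with a gripper value outside its range is refused whole. The fingers move at their own pace and stop on an object; the grip force is fixed at half the most. Time passes only in rows, so rows that repeat a pose let the fingers close, or fill a call up. It gives the time, the measured TCP pose, the force, the opening and the grip force at its end, in the units of the state.
- ctrl.get_obs(): the state, without advancing time (a new reading comes with each control period).
- ctrl.camera(name): name is "scene" or "top"; returns the picture (400x640x3 uint8, red, green, blue); there is no depth.
- ctrl.calibration(name): a dict with "camera_matrix" (3x3 intrinsics, pixels), "world_from_camera" (4x4, takes a point from camera to world coordinates). Camera axes: x right, y up, looking along -z (the intrinsics and any distortion apply to the point x, -y, -z); pixel columns grow to the right and rows downward; lengths in m; the calibration is good to about 2 mm. A picture is of the moment at which its call begins. calibration takes no time and is no camera call.
- ctrl.hand_in(): hands the job in; it is judged then, once.
The state is a dict: "time_s": time; "q": joint angles; "dq": joint speeds; "joint_efforts": joint torques, N m; "eef_pos": TCP position; "eef_rot": TCP orientation; "wrist_force": force on the tool from outside, world axes, zero at the start; "torque": the same for the moment, N m; "opening": opening from 0.0 (shut) to 1.0 (fully open); "grasp_force": force on a finger pad.
Only numpy, scipy, OpenCV 4.12 (cv2) and the standard library are available. Lean on these libraries where they do the work, as an engineer would, in place of code of your own. Each camera call takes 0.05 s, during which the arm holds its last target. There are 200 camera calls.

### The job

Carry on with the clutch pack on the test head, whose splined hub already carries the first friction disc: lift the covers off the two closed tins to see which holds what and set the covers down on the worktop, then lay the separator plate flat on the first disc with its notched tabs round the two torque pins, and put the second friction disc flat on top of it with its inner teeth fully home in the hub's splines. The hub may stand at any angle, so feel the teeth in gently instead of forcing them, and leave the other things on the worktop where they are.

Things in the scene. Friction and masses are not known exactly. Their poses are not given: they have to be found in the camera images.
- test_head: fixed clutch test head: grey base 100 (x) x 130 (y) x 12 mm, origin at the centre of its underside, z up along the hub's axis. Two upright 8 mm torque pins with pointed tips, 60 mm above the worktop, stand at y = +36.5 and -36.5 mm in this frame. A block 20 x 34 mm, 30 mm high, stands on the base at x = +36 mm
- hub_top (a point): centre of the hub's top, 57.5 mm above the worktop; this point's yaw is the test head's, not the hub's: the hub may stand at any angle, not given, held by a brake that slips at 0.3 N m. 22 mm core, six splines (one every 60 degrees) to 32 mm diameter, their ends 56 mm up. First friction disc (58 mm diameter) on it, its top 37 mm up
- separator (a point): centre of the separator plate, half-way up: steel ring 6 mm thick, bore 38 mm, flats 50 mm apart facing its own +x and -x (grip there), tabs along its own +y and -y out to 42 mm from the centre, each with an open notch for a pin (1.7 mm play each side). Same after half a turn. 60 g. Starts in tin_a under the cover; on the pack its centre is 40 mm above the worktop
- disc (a point): centre of the second friction disc, half-way up: round, 58 mm diameter, 7 mm thick, black linings, six inner teeth (one every 60 degrees), bore 35 mm, 25 mm over the teeth; in the splines they have 5 degrees play either way and 1.5 mm all round. 60 g. Starts in tin_b under the cover. Resting on the splines' ends its centre is 59.5 mm above the worktop, fully home 46.5 mm
- tin_a: fixed base of a round metal tin, 100 mm diameter, 6 mm high, origin at the centre of its underside; in the middle a seat 43 mm in diameter, 22 mm high, on which the plate lies round a 21 mm stub 5.5 mm high. Which place is tin_a's changes. On the side of each tin away from the test head (+y of the left tin, -y of the right) the worktop is clear for 18 cm from its centre
- tin_b: the other tin base, the same as tin_a, but the friction disc is in it
- cover_a_knob (a point): centre of the knob of tin_a's loose opaque cover: metal cap, 97 mm diameter, 34 mm high; the knob, 21 mm in diameter, reaches from 39 to 54 mm above the cover's rim, this point is 45.5 mm above the rim. The rim stands on the tin 6 mm above the worktop; lift it by 40 mm to clear the plate. 80 g
- cover_b_knob (a point): centre of the knob of tin_b's cover, which is the same as tin_a's
- specimen_square: bystander: black resin-mounted specimen, 30 mm diameter, 16 mm high, loose, origin under its centre; to be left alone
- specimen_round: bystander: black resin-mounted specimen, 25 mm diameter, 14 mm high, loose, origin under its centre; to be left alone
- eyepiece: bystander: black eyepiece, 39 mm diameter, 42 mm high, loose, origin under its centre; to be left alone
- lens_can: bystander: small canister with a black cap, 38 mm diameter, 54 mm high, loose, origin under its centre; to be left alone

How it is judged:
By the outcome, as a careful person would: the job done as asked, in the order asked, and still so for the second after the job is handed in, with the robot touching nothing.
It also fails if it takes over 72 s, if anything falls off the work surface, if the arm or the gripper's body presses on something with over 40 N, if the wrist force passes 120 N, or if a joint passes its speed limit or range.

## Working session

There is one attempt and no reset: what is moved stays moved. The work goes in short steps, Python scripts to look and compute and a tool call to move; the robot and the scene stay as the last step left them, time stands still between calls to the robot, and variables do not carry over. Pictures are saved under pics/ and viewed, at most 10 in all, crops included, and the job is handed in when it is done.

Besides the shell and the picture viewer there is one more tool, called after ">>>" as name(argument=value, ...), one argument or row to a line, values as JSON. send_rows: Moves the arm, as the interface text tells. Its arguments: {"type":"object","properties":{"dr":{"type":"array","items":{"type":"array","items":{"type":"number"}}},"xyz":{"type":"array","items":{"type":"array","items":{"type":"number"}}},"jaw":{"type":"array","items":{"type":"number"}}},"required":["dr","xyz","jaw"]}

```bash
mkdir -p pics; ls; cat > h.py <<'E'
import numpy as np, cv2
from bench import ctrl
def cap(name,fn=None):
    im=ctrl.camera(name)
    if fn: cv2.imwrite('pics/'+fn,im[:,:,::-1])
    return im
def ray(name,u,v,z):
    c=ctrl.calibration(name);K=np.array(c['camera_matrix']);T=np.array(c['world_from_camera'])
    d=np.linalg.solve(K,[u,v,1]);d=T[:3,:3]@[d[0],-d[1],-d[2]];o=T[:3,3]
    return o+d*(z-o[2])/d[2]
def proj(name,p):
    c=ctrl.calibration(name);K=np.array(c['camera_matrix']);T=np.array(c['world_from_camera'])
    q=T[:3,:3].T@(np.array(p)-T[:3,3]);q=K@[q[0],-q[1],-q[2]];return q[:2]/q[2]
def R():
    w,x,y,z=ctrl.get_obs()['eef_rot']
    from scipy.spatial.transform import Rotation
    return Rotation.from_quat([x,y,z,w]).as_matrix()
E
python3 - <<'E'
from h import *
np.set_printoptions(precision=4,suppress=True)
a=cap('scene');b=cap('top')
cv2.imwrite('pics/a.png',np.vstack([a])[:,:,::-1]);cv2.imwrite('pics/b.png',b[:,:,::-1])
for n in('scene','top'):
    c=ctrl.calibration(n);print(n,c)
print(ctrl.get_obs(),ctrl.tip_extent,R())
E
```

```text
pics
scene {'camera_matrix': array([[462.5375,   0.    , 322.3473],
       [  0.    , 462.5375, 201.7161],
       [  0.    ,   0.    ,   1.    ]]), 'world_from_camera': array([[ 0.5106,  0.6474, -0.5659,  0.027 ],
       [-0.8598,  0.3841, -0.3364, -0.3057],
       [-0.0004,  0.6583,  0.7528,  0.7507],
       [ 0.    ,  0.    ,  0.    ,  1.    ]])}
top {'camera_matrix': array([[459.1237,   0.    , 321.1048],
       [  0.    , 459.1237, 195.6209],
       [  0.    ,   0.    ,   1.    ]]), 'world_from_camera': array([[ 0.0019,  0.9905, -0.1373,  0.4136],
       [-0.9997, -0.0015, -0.0245,  0.011 ],
       [-0.0245,  0.1373,  0.9902,  0.9526],
       [ 0.    ,  0.    ,  0.    ,  1.    ]])}
{'time_s': 0.1, 'q': array([ 0.9037,  0.1815,  1.6079, -0.    ,  1.3538, -0.2063]), 'dq': array([ 0.0001, -0.0015, -0.0032, -0.0008, -0.0016,  0.0004]), 'joint_efforts': array([ -0.0007, -44.5877, -35.224 ,  -0.0004,   0.0041,   0.    ]), 'eef_pos': array([0.2554, 0.5147, 0.2495]), 'eef_rot': array([-0.0003,  0.2284,  0.9736, -0.0007]), 'wrist_force': array([-0.2277,  0.6376, -0.4918]), 'torque': array([-0.004 ,  0.0433,  0.0093]), 'grasp_force': 0.0, 'opening': 0.9974963872940465} 0.019 [[-0.8957  0.4446 -0.001 ]
 [ 0.4446  0.8957 -0.0012]
 [ 0.0003 -0.0015 -1.    ]]
```

View pics/a.png

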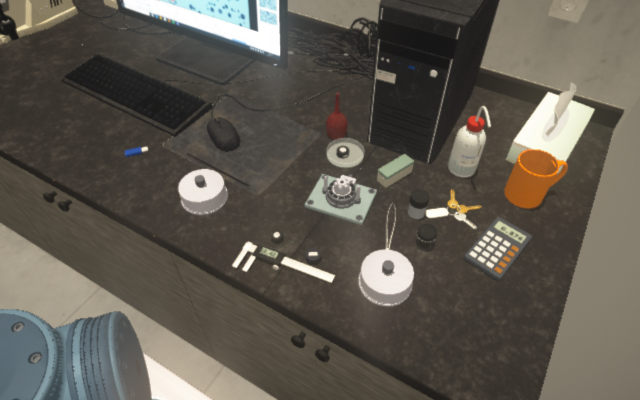

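View pics/b.png

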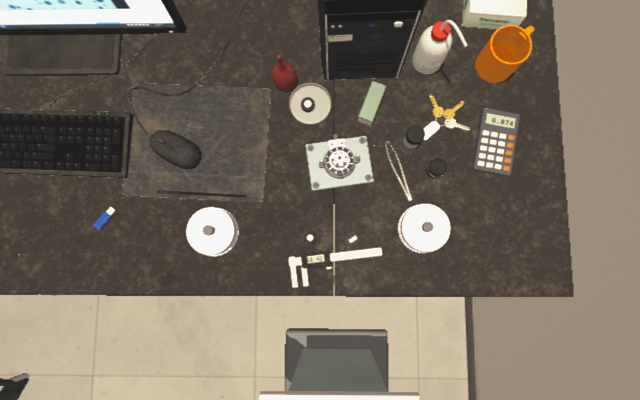

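The scene view shows closed tins at about (203,190) and (387,276), with the test head at (342,190). In the top view the tins are at (211,231) and (425,228), and the head at (340,161). The small specimens and the eyepiece and can are around it. Next I zoom in on the head and measure the knobs.

```bash
cat > m.py <<'E'
from h import *
np.set_printoptions(precision=4,suppress=True)
S=cv2.imread('pics/a.png');T=cv2.imread('pics/b.png')
def cr(im,x,y,r=45,k=390): return cv2.resize(im[y-r:y+r,x-r:x+r],(k,k),interpolation=cv2.INTER_CUBIC)
cv2.imwrite('pics/c.png',np.hstack([cr(S,342,192),cr(T,340,162)]))
# white cover blobs & dark knobs, both views
for n,im,cs in(('scene',S,[(203,190),(387,276)]),('top',T,[(211,231),(425,228)])):
    g=cv2.cvtColor(im,cv2.COLOR_BGR2GRAY)
    for (x,y) in cs:
        w=32;sub=g[y-w:y+w,x-w:x+w]
        m=(sub>120).astype(np.uint8)
        k,l,st,ce=cv2.connectedComponentsWithStats(m);i=1+np.argmax(st[1:,4])
        cn=max(cv2.findContours((l==i).astype(np.uint8),0,1)[0],key=cv2.contourArea)
        hull=np.zeros_like(m);cv2.drawContours(hull,[cv2.convexHull(cn)],-1,1,-1)
        d=((sub<110)&(cv2.erode(hull,np.ones((7,7)))>0)).astype(np.uint8)
        k2,l2,st2,ce2=cv2.connectedComponentsWithStats(d);j=1+np.argmax(st2[1:,4])
        c=ce2[j]+[x-w,y-w];(e)=cv2.minEnclosingCircle(cn)
        print(n,'knob',c,st2[j],ray(n,*c,0.053),'hull',np.array(e[0])+[x-w,y-w],e[1],ray(n,*(np.array(e[0])+[x-w,y-w]),0.035))
E
python3 m.py
```

```text
scene knob [200.3654 183.0962] [25 21  9  8 52] [0.4664 0.2502 0.053 ] hull [202.007  191.4777] 25.144691467285156 [0.4609 0.2456 0.035 ]
scene knob [387.0222 270.5333] [28 23 10  7 45] [ 0.4707 -0.1753  0.053 ] hull [386.596  274.8539] 30.947473526000977 [ 0.4734 -0.1753  0.035 ]
top knob [212.4 230.3] [32 28  3  7 10] [0.4697 0.2473 0.053 ] hull [211.9118 231.5   ] 26.322065353393555 [0.4685 0.2529 0.035 ]
top knob [423.  228.5] [30 32  1  2  2] [ 0.4734 -0.1655  0.053 ] hull [423.8747 227.6514] 26.484811782836914 [ 0.4763 -0.1708  0.035 ]
```

View pics/c.png

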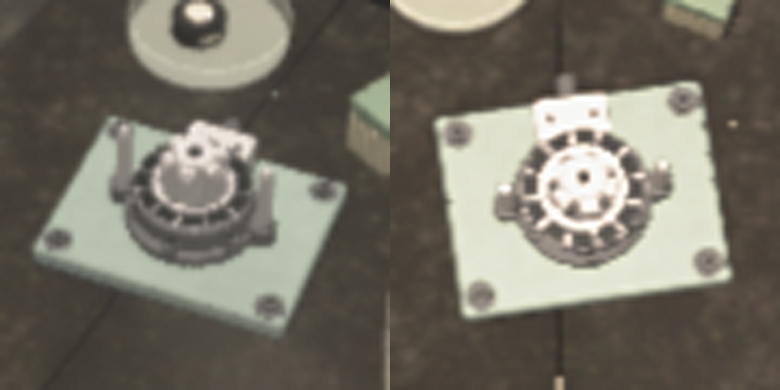

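Top crop: the base corners are at about (437,118), (700,83), (732,280) and (467,318). The pins are at (505,190) and (662,175), and the block is on the far side (+x). Next I work out the head pose and plan the moves.

```bash
cat >> h.py <<'E'
def plan(wps):
    """wps: list of (x,y,z,jaw yaw deg): prints shift cm and turn units from measured pose now"""
    o=ctrl.get_obs();r=R();p=o['eef_pos']
    y0=np.degrees(np.arctan2(r[1,1],r[0,1]))
    print('t',round(o['time_s'],2),'pos',p.round(4),'yaw',round(y0,1),'op',round(o['opening'],3),'q6',round(o['q'][5],2))
    for w in wps:
        d=(w[3]-y0+90)%180-90
        print(w,'xyz',(r.T@(np.array(w[:3])-p)*100).round(2),'dz',round(-d/6,2))
    # tilt error
    print('tilt',r[:,2].round(4))
E
python3 - <<'E'
from h import *
np.set_printoptions(precision=4,suppress=True)
C=[(437,118),(700,83),(732,280),(467,318)]
P=[ray('top',295+(x-390)/4.333,117+y/4.333,.012)[:2] for x,y in C]
P=np.array(P);print(P,P.mean(0),[np.linalg.norm(P[i]-P[i-1]) for i in range(4)])
print('hub',ray('top',295+(583-390)/4.333,117+180/4.333,.0575), 'pins',ray('top',295+(504-390)/4.333,117+187/4.333,.06),ray('top',295+(662-390)/4.333,117+168/4.333,.06))
S=[(110,118),(345,184),(284,327),(36,247)]
Q=np.array([ray('scene',297+x/4.333,147+y/4.333,.012)[:2] for x,y in S]);print(Q,Q.mean(0))
print('hub',ray('scene',297+195/4.333,147+152/4.333,.0575),'pins',ray('scene',297+124/4.333,147+127/4.333,.06),ray('scene',297+267/4.333,147+170/4.333,.06))
plan([(.468,.249,.12,63.6),(.468,.249,.061,63.6)])
E
```

```text
[[ 0.6532  0.0666]
 [ 0.6701 -0.061 ]
 [ 0.5732 -0.0752]
 [ 0.555   0.0516]] [ 0.6129 -0.0045] [np.float64(0.09932963300272533), np.float64(0.12869349343710773), np.float64(0.0979238072827241), np.float64(0.12801034225465807)]
hub [ 0.6122 -0.0034  0.0575] pins [0.6085 0.0328 0.06  ] [ 0.6171 -0.0395  0.06  ]
[[ 0.6527  0.066 ]
 [ 0.6729 -0.0589]
 [ 0.5758 -0.0749]
 [ 0.5585  0.0521]] [ 0.615  -0.0039]
hub [ 0.6153 -0.0034  0.0575] pins [0.6102 0.033  0.06  ] [ 0.6202 -0.0394  0.06  ]
t 0.1 pos [0.2554 0.5147 0.2495] yaw 63.6 op 0.997 q6 -0.21
(0.468, 0.249, 0.12, 63.6) xyz [-30.86 -14.32  12.96] dz -0.0
(0.468, 0.249, 0.061, 63.6) xyz [-30.86 -14.31  18.86] dz -0.0
tilt [-0.001  -0.0012 -1.    ]
```

>>> send_rows(
  dr=[
    [0,0,0],
    [0,0,0],
    [0,0,0],
    [0,0,0],
    [0,0,0],
    [0,0,0],
    [0,0,0],
    [0,0,0],
  ],
  xyz=[
    [-5.1,-2.4,2],
    [-10.2,-4.8,4],
    [-15.4,-7.2,6],
    [-20.6,-9.5,8],
    [-25.7,-11.9,10],
    [-30.9,-14.3,12],
    [-30.9,-14.3,13],
    [-30.9,-14.3,13],
  ],
  jaw=[100,100,100,80,70,60,60,60],
)

```text
time_s: 1.1
eef_pos: [0.4677, 0.2494, 0.1191]
eef_rot: [-0.001, 0.229, 0.973, -0.001]
wrist_force: [0.5, 0.2, 0.6]
opening: 0.598
grasp_force: 0.0
```

```bash
python3 - <<'E'
from h import *
a=cap('scene');b=cap('top')
S=a[:,:,::-1];T=b[:,:,::-1]
def cr(im,x,y,r=45,k=390): return cv2.resize(im[y-r:y+r,x-r:x+r],(k,k),interpolation=cv2.INTER_CUBIC)
cv2.imwrite('pics/d.png',np.hstack([cr(S,200,175),cr(T,212,225)]))
plan([(.468,.249,.061,63.6)])
for z in(.12,.041): print(proj('scene',(*ctrl.get_obs()['eef_pos'][:2],z)),proj('top',(*ctrl.get_obs()['eef_pos'][:2],z)))
E
```

```text
t 1.2 pos [0.4681 0.2506 0.1205] yaw 63.7 op 0.6 q6 -0.84
(0.468, 0.249, 0.061, 63.6) xyz [-0.06 -0.15  5.95] dz 0.01
tilt [-4.e-04  2.e-04 -1.e+00]
[194.03637408 159.08522854] [201.06765313 228.89525687]
[201.91157461 186.46972132] [212.28885863 231.49155592]
```

View pics/d.png

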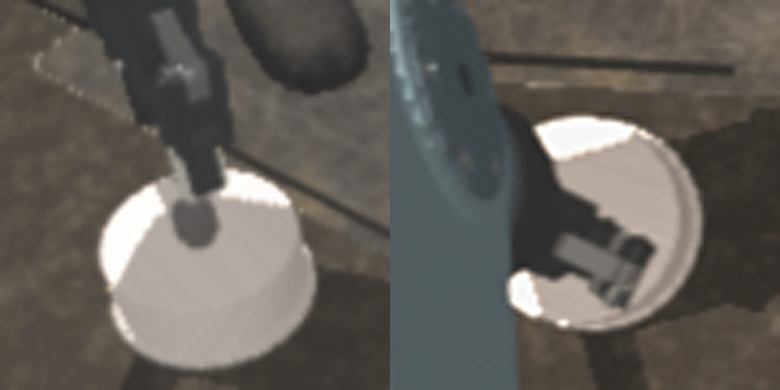

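The gripper stands over the left cover's knob, seen in the scene crop at (195,222), with the fingers lined up on it. I go down and grip.

>>> send_rows(
  dr=[
    [0,0,0],
    [0,0,0],
    [0,0,0],
    [0,0,0],
    [0,0,0],
    [0,0,0],
    [0,0,0],
    [0,0,0],
  ],
  xyz=[
    [0,-0.1,3],
    [0,-0.1,5.5],
    [0,-0.1,5.9],
    [0,-0.1,5.9],
    [0,-0.1,5.9],
    [0,-0.1,5.9],
    [0,-0.1,5.9],
    [0,-0.1,4.9],
  ],
  jaw=[60,60,60,0,0,0,0,0],
)

```text
time_s: 2.2
eef_pos: [0.4691, 0.2494, 0.0729]
eef_rot: [0.001, 0.228, 0.974, 0.001]
wrist_force: [-0.6, -0.3, -0.6]
opening: 0.217
grasp_force: 59.0
```

```bash
python3 - <<'E'
from h import *
o=ctrl.get_obs();print(o['opening'],o['grasp_force'],o['wrist_force'])
plan([(.468,.249,.115,63.6),(.468,.375,.115,63.6),(.468,.375,.057,63.6)])
E
```

```text
0.2171990955383897 58.99342596530914 [-0.55099389 -0.26475239 -0.56334208]
t 2.2 pos [0.4691 0.2494 0.0729] yaw 63.6 op 0.217 q6 -0.85
(0.468, 0.249, 0.115, 63.6) xyz [ 0.07 -0.08 -4.21] dz 0.01
(0.468, 0.375, 0.115, 63.6) xyz [ 5.66 11.21 -4.21] dz 0.01
(0.468, 0.375, 0.057, 63.6) xyz [ 5.67 11.2   1.59] dz 0.01
tilt [ 1.9e-03  7.0e-04 -1.0e+00]
```

>>> send_rows(
  dr=[
    [0,0,0],
    [0,0,0],
    [0,0,0],
    [0,0,0],
    [0,0,0],
    [0,0,0],
    [0,0,0],
    [0,0,0],
  ],
  xyz=[
    [0,0,-3.5],
    [1,2,-4.3],
    [2.8,5.6,-4.3],
    [4.6,9.2,-4.3],
    [5.6,11.2,-4.3],
    [5.6,11.2,-1.5],
    [5.6,11.2,1],
    [5.6,11.2,1.6],
  ],
  jaw=[0,0,0,0,0,0,0,0],
)

```text
time_s: 3.2
eef_pos: [0.4673, 0.3736, 0.0559]
eef_rot: [-0.001, 0.228, 0.974, -0.001]
wrist_force: [-15.1, -6.8, 36.3]
opening: 0.217
grasp_force: 64.7
```

>>> send_rows(
  dr=[
    [0,0,0],
    [0,0,0],
    [0,0,0],
    [0,0,0],
    [0,0,0],
    [0,0,0],
    [0,0,0],
    [0,0,0],
  ],
  xyz=[
    [0,0,0.1],
    [0,0,0.1],
    [0,0,0.1],
    [0,0,0.1],
    [0,0,-4],
    [0,0,-7],
    [-2,-4,-9],
    [-4,-8,-9],
  ],
  jaw=[0,60,60,60,60,60,60,60],
)

```text
time_s: 4.2
eef_pos: [0.4695, 0.2842, 0.1475]
eef_rot: [0.002, 0.228, 0.974, 0.001]
wrist_force: [-0.4, -1.0, -0.1]
opening: 0.6
grasp_force: 0.0
```

```bash
python3 - <<'E'
from h import *
plan([(.472,-.171,.14,63.6),(.472,-.171,.061,63.6)])
E
```

```text
t 4.2 pos [0.4695 0.2842 0.1475] yaw 63.7 op 0.6 q6 -0.78
(0.472, -0.171, 0.14, 63.6) xyz [-20.4  -40.69   0.7 ] dz 0.01
(0.472, -0.171, 0.061, 63.6) xyz [-20.37 -40.71   8.6 ] dz 0.01
tilt [ 0.0041  0.0012 -1.    ]
```

>>> send_rows(
  dr=[
    [0,0,0],
    [0,0,0],
    [0,0,0],
    [0,0,0],
    [0,0,0],
    [0,0,0],
    [0,0,0],
    [0,0,0],
  ],
  xyz=[
    [-2.6,-5.2,0],
    [-5.2,-10.4,0],
    [-7.8,-15.6,0],
    [-10.4,-20.8,0],
    [-13,-26,0],
    [-15.6,-31.2,0.3],
    [-18.2,-36.2,0.7],
    [-20.4,-40.7,1.5],
  ],
  jaw=[60,60,60,60,60,60,60,60],
)

```text
time_s: 5.2
eef_pos: [0.4701, -0.1732, 0.1307]
eef_rot: [0.001, 0.229, 0.973, -0.0]
wrist_force: [0.2, -0.1, -0.5]
opening: 0.599
grasp_force: 0.0
```

```bash
python3 - <<'E'
from h import *
a=cap('scene');b=cap('top')
S=a[:,:,::-1];T=b[:,:,::-1]
def cr(im,x,y,r=50,k=390): return cv2.resize(im[y-r:y+r,x-r:x+r],(k,k),interpolation=cv2.INTER_CUBIC)
cv2.imwrite('pics/e.png',np.vstack([np.hstack([cr(S,387,260,40,290),cr(T,424,225,40,290)]),np.hstack([cr(S,203,190,35,290),cr(T,211,231,35,290)])]))
plan([(.472,-.171,.061,63.6)])
E
```

```text
t 5.3 pos [ 0.4698 -0.1754  0.1301] yaw 63.3 op 0.603 q6 -1.7
(0.472, -0.171, 0.061, 63.6) xyz [0.01 0.5  6.91] dz -0.05
tilt [ 2.0e-04 -1.6e-03 -1.0e+00]
```

View pics/e.png

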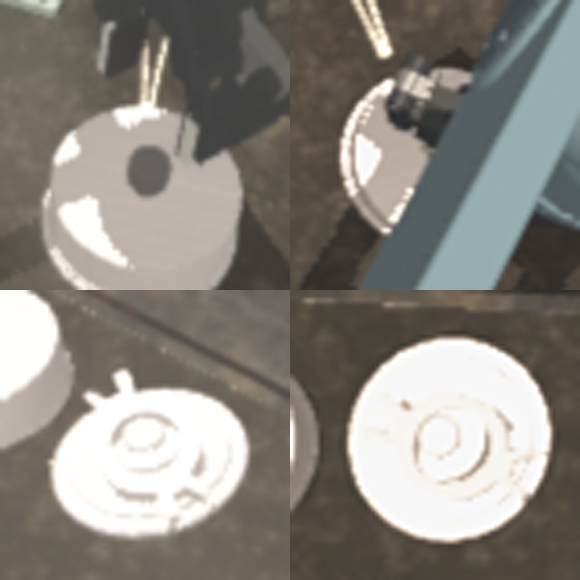

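The lower crops show the left tin open: it holds the bare steel separator, with a notched tab at the upper left and another at the lower right. The upper crop shows the jaws astride the right knob at (150,170).

>>> send_rows(
  dr=[
    [0,0,0],
    [0,0,0],
    [0,0,0],
    [0,0,0],
    [0,0,0],
    [0,0,0],
    [0,0,0],
    [0,0,0],
  ],
  xyz=[
    [0,0.3,3],
    [0,0.4,5.5],
    [0,0.4,6.9],
    [0,0.4,6.9],
    [0,0.4,6.9],
    [0,0.4,6.9],
    [0,0.4,6.9],
    [0,0.4,6],
  ],
  jaw=[60,60,60,60,0,0,0,0],
)

```text
time_s: 6.3
eef_pos: [0.4715, -0.1671, 0.0705]
eef_rot: [-0.0, 0.228, 0.974, 0.0]
wrist_force: [0.0, -0.1, -1.4]
opening: 0.219
grasp_force: 58.6
```

```bash
python3 - <<'E'
from h import *
o=ctrl.get_obs();print(o['opening'],o['grasp_force'],o['wrist_force'])
x,y=o['eef_pos'][:2]
plan([(x,y,.115,63.6),(x,-.297,.115,63.6),(x,-.297,.057,63.6)])
T=cv2.imread('pics/e.png')
b=cap('top');s=cap('scene')
cv2.imwrite('pics/f_s.png',s[:,:,::-1]);cv2.imwrite('pics/f_t.png',b[:,:,::-1])
def cr(im,x,y,r=25,k=390): 
    c=im[y-r:y+r,x-r:x+r].astype(float);c=np.clip((c-100)*255/155,0,255)**2/255
    return cv2.resize(c.astype(np.uint8),(k,k),interpolation=cv2.INTER_CUBIC)
cv2.imwrite('pics/f.png',np.hstack([cr(s[:,:,::-1],203,190),cr(b[:,:,::-1],211,231)]))
E
```

```text
0.21926284306214952 58.62942337989807 [ 0.01589222 -0.12852591 -1.39817212]
t 6.3 pos [ 0.4715 -0.1671  0.0705] yaw 63.6 op 0.219 q6 -1.69
(np.float64(0.4715476367043969), np.float64(-0.16706425867469313), 0.115, 63.6) xyz [ 0.    0.   -4.45] dz -0.0
(np.float64(0.4715476367043969), -0.297, 0.115, 63.6) xyz [ -5.78 -11.64  -4.46] dz -0.0
(np.float64(0.4715476367043969), -0.297, 0.057, 63.6) xyz [ -5.78 -11.64   1.34] dz -0.0
tilt [-6.e-04  3.e-04 -1.e+00]
```

View pics/f.png

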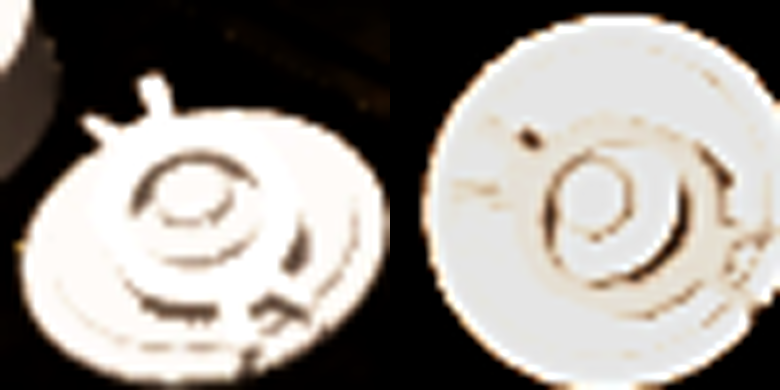

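The plate's bore sits at about (617,222) in the top crop. The tab prongs are at (490,120) and (475,190), with the opposite notch at (745,257). In the scene crop the bore is at (196,208) and the prong ends at (150,78) and (88,120). Next I set the right cover down.

>>> send_rows(
  dr=[
    [0,0,0],
    [0,0,0],
    [0,0,0],
    [0,0,0],
    [0,0,0],
    [0,0,0],
    [0,0,0],
    [0,0,0],
  ],
  xyz=[
    [0,0,-3.5],
    [-1,-2,-4.4],
    [-2.8,-5.6,-4.4],
    [-4.6,-9.2,-4.4],
    [-5.8,-11.6,-4.4],
    [-5.8,-11.6,-1.5],
    [-5.8,-11.6,0.8],
    [-5.8,-11.6,1.3],
  ],
  jaw=[0,0,0,0,0,0,0,0],
)

```text
time_s: 7.4
eef_pos: [0.4707, -0.2957, 0.0565]
eef_rot: [-0.002, 0.228, 0.974, 0.001]
wrist_force: [-14.0, 10.3, 31.6]
opening: 0.219
grasp_force: 61.5
```

>>> send_rows(
  dr=[
    [0,0,0],
    [0,0,0],
    [0,0,0],
    [0,0,0],
    [0,0,0],
    [0,0,0],
    [0,0,0],
    [0,0,0],
  ],
  xyz=[
    [0,0,0.1],
    [0,0,0.1],
    [0,0,0.1],
    [0,0,0.1],
    [0,0,-4],
    [0,0,-7],
    [2.5,5,-9],
    [5,10,-10],
  ],
  jaw=[0,60,60,60,60,60,80,100],
)

```text
time_s: 8.4
eef_pos: [0.4724, -0.1847, 0.1588]
eef_rot: [0.001, 0.229, 0.973, -0.0]
wrist_force: [0.5, 1.1, -0.5]
opening: 0.979
grasp_force: 0.0
```

```bash
python3 - <<'E'
from h import *
np.set_printoptions(precision=4,suppress=True)
t=lambda x,y:(186+(x-390)/7.8,206+y/7.8)
s=lambda x,y:(178+x/7.8,165+y/7.8)
for z in(.022,.028,.034): print(z,ray('top',*t(617,222),z),ray('scene',*s(196,208),z))
z=.028
a=ray('top',*t(482,156),z);b=ray('top',*t(748,257),z);print(a,b,(a+b)/2,np.linalg.norm(a-b),np.degrees(np.arctan2(*(a-b)[1::-1])))
a1=ray('scene',*s(150,78),z);a2=ray('scene',*s(88,120),z);a=(a1+a2)/2;c=ray('scene',*s(196,208),z);print(a1,a2,np.linalg.norm(a-c),np.degrees(np.arctan2(*(a-c)[1::-1])),np.degrees(np.arctan2(*(a1-a2)[1::-1])))
plan([(.46,.243,.16,20)])
E
```

```text
0.022 [0.4632 0.2496 0.022 ] [0.4695 0.2532 0.022 ]
0.028 [0.4629 0.2481 0.028 ] [0.4659 0.2486 0.028 ]
0.034 [0.4626 0.2465 0.034 ] [0.4622 0.244  0.034 ]
[0.48   0.2839 0.028 ] [0.4539 0.2137 0.028 ] [0.4669 0.2488 0.028 ] 0.07497613918105128 69.61417492973102
[0.4975 0.2921 0.028 ] [0.4762 0.2961 0.028 ] 0.050060658585489776 65.29172022160975 -10.565398855352022
t 8.4 pos [ 0.4724 -0.1847  0.1588] yaw 63.5 op 0.979 q6 -1.72
(0.46, 0.243, 0.16, 20) xyz [20.2  37.73 -0.18] dz 7.25
tilt [ 0.0022 -0.0012 -1.    ]
```

```bash
python3 - <<'E'
from h import *
plan([(.38,.05,.22,-20)])
E
```

```text
t 8.4 pos [ 0.4724 -0.1847  0.1588] yaw 63.5 op 0.979 q6 -1.72
(0.38, 0.05, 0.22, -20) xyz [18.73 16.88 -6.17] dz 13.92
tilt [ 0.0022 -0.0012 -1.    ]
```

>>> send_rows(
  dr=[
    [0,0,1.7],
    [0,0,3.4],
    [0,0,5.1],
    [0,0,6.8],
    [0,0,8.5],
    [0,0,10.3],
    [0,0,12.1],
    [0,0,13.9],
  ],
  xyz=[
    [2.3,2.1,-3],
    [4.6,4.2,-6],
    [7,6.3,-6],
    [9.3,8.4,-6],
    [11.7,10.5,-6],
    [14,12.7,-6],
    [16.4,14.8,-6],
    [18.7,16.9,-6],
  ],
  jaw=[100,100,100,100,100,100,100,100],
)

```text
time_s: 9.4
eef_pos: [0.3791, 0.0503, 0.2175]
eef_rot: [0.0, 0.819, 0.574, 0.0]
wrist_force: [-0.3, 0.5, -0.2]
opening: 1.0
grasp_force: 0.0
```

```bash
python3 - <<'E'
from h import *
acc={}
for n in('scene','top'):
    acc[n]=np.mean([cap(n).astype(float) for _ in range(2)],0)
    np.save('pics/'+n+'.npy',acc[n]);print(acc[n].max())
def cr(n,x,y,lo,hi,r=25,k=266):
    c=acc[n][y-r:y+r,x-r:x+r,::-1];c=np.clip((c-lo)*255/(hi-lo),0,255)
    return cv2.resize(c.astype(np.uint8),(k,k),interpolation=cv2.INTER_CUBIC)
cv2.imwrite('pics/g.png',np.vstack([np.hstack([cr(n,*p) for p in q]) for n,q in (('scene',[(203,188,150,255),(387,280,0,230),(343,186,60,255)]),('top',[(213,232,150,255),(425,228,0,230),(339,158,60,255)]))]))
plan([(.465,.2485,.12,-20)])
E
```

```text
255.0
255.0
t 9.6 pos [0.3796 0.0495 0.2175] yaw -19.4 op 1.002 q6 0.16
(0.465, 0.2485, 0.12, -20) xyz [21.61  1.44  9.75] dz 0.1
tilt [ 8.e-04 -5.e-04 -1.e+00]
```

View pics/g.png

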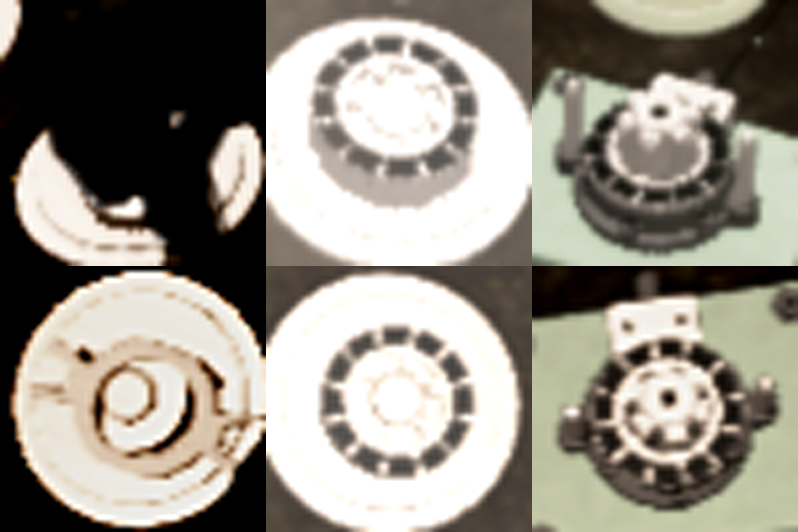

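In the top row of crops the arm hides the left tin. The right tin shows the disc with 12 linings, centred at about (398,400) in the top crop. The first disc's ring is at (668,410), with dark spline valleys round the hub. Next I read the angles numerically with polar profiles.

```bash
cat > ang.py <<'E'
from h import *
np.set_printoptions(precision=4,suppress=True,linewidth=160)
G={n:np.load('pics/'+n+'.npy').mean(2) for n in('scene','top')}
th=np.radians(np.arange(0,360,2))
def prof(n,c,r,z):
    P=np.array([proj(n,(c[0]+r*np.cos(t),c[1]+r*np.sin(t),z)) for t in th]).astype(np.float32)
    return cv2.remap(G[n].astype(np.float32),P[:,:1],P[:,1:],cv2.INTER_CUBIC)[:,0]
def harm(p,k):
    f=np.mean((p-p.mean())*np.exp(-1j*k*th))*2   # peak angle = -phase... cos(k th - a)
    return abs(f),np.degrees(np.angle(f*1)*-1)/k  # max at this angle mod 360/k
def padcentre(n,c,z,r0=.0245):
    # dark pads ring: refine centre as min of mean brightness along ring r0
    best=min(((prof(n,(c[0]+dx,c[1]+dy),r0,z).mean(),dx,dy) for dx in np.arange(-.008,.0081,.001) for dy in np.arange(-.008,.0081,.001)))
    return np.array([c[0]+best[1],c[1]+best[2]])
for nm,c0,z in(('disc2',(.472,-.171),.029),('disc2',(.472,-.171),.035),('disc1',(.613,-.004),.037)):
  for n in('top','scene'):
    c=padcentre(n,c0,z);print(nm,n,z,c,'pads12 max(gap) at',[harm(prof(n,c,r,z),12) for r in(.022,.0245,.027)])
    for r in(.0125,.0135,.0145,.0155,.0165):print('   r',r,'h6 A,max',harm(prof(n,c,r,z if nm=='disc2' else .054),6))
E
python3 ang.py
```

```text
Traceback (most recent call last):
  File "ang.py", line 17, in <module>
    c=padcentre(n,c0,z);print(nm,n,z,c,'pads12 max(gap) at',[harm(prof(n,c,r,z),12) for r in(.022,.0245,.027)])
  File "ang.py", line 13, in padcentre
    best=min(((prof(n,(c[0]+dx,c[1]+dy),r0,z).mean(),dx,dy) for dx in np.arange(-.008,.0081,.001) for dy in np.arange(-.008,.0081,.001)))
  File "ang.py", line 13, in <genexpr>
    best=min(((prof(n,(c[0]+dx,c[1]+dy),r0,z).mean(),dx,dy) for dx in np.arange(-.008,.0081,.001) for dy in np.arange(-.008,.0081,.001)))
               ~~~~^^^^^^^^^^^^^^^^^^^^^^^^^^
  File "ang.py", line 6, in prof
    P=np.array([proj(n,(c[0]+r*np.cos(t),c[1]+r*np.sin(t),z)) for t in th]).astype(np.float32)
                ~~~~^^^^^^^^^^^^^^^^^^^^^^^^^^^^^^^^^^^^^^^^^
  File "h.py", line 12, in proj
    c=ctrl.calibration(name);K=np.array(c['camera_matrix']);T=np.array(c['world_from_camera'])
ValueError: time passes only in moves, steps and waits
```

```bash
python3 - <<'E'
s=open('h.py').read()
s=s.replace("def cap(","CAL={n:ctrl.calibration(n) for n in('scene','top')}\ndef cap(",1).replace("c=ctrl.calibration(name)","c=CAL[name]")
open('h.py','w').write(s)
a=open('ang.py').read()
i=a.index('def padcentre');j=a.index('for nm,c0')
a=a[:i]+'''def padcentre(n,c,z,r0=0):
    u,v=map(int,proj(n,(*c,z)));w=24
    s=G[n][v-w:v+w,u-w:u+w];m=(s<90).astype(np.uint8)
    yy,xx=np.mgrid[-w:w,-w:w];m[xx**2+yy**2>(17 if n=='top' else 19)**2]=0
    h=cv2.convexHull(cv2.findNonZero(m));e=cv2.fitEllipse(h)
    print('  ellipse',np.array(e[0])+[u-w,v-w],e[1])
    return ray(n,e[0][0]+u-w,e[0][1]+v-w,z)[:2]
'''+a[j:]
open('ang.py','w').write(a)
E
python3 ang.py
```

```text
ellipse [424.0728 228.0414] (26.42984962463379, 26.64124870300293)
disc2 top 0.029 [ 0.4759 -0.1724] pads12 max(gap) at [(np.float64(36.564845583373454), np.float64(-14.077168797347591)), (np.float64(51.129795436595224), np.float64(-14.080058044613496)), (np.float64(41.91553182068499), np.float64(-14.156915336860342))]
   r 0.0125 h6 A,max (np.float64(10.226200611376841), np.float64(15.13706959499678))
   r 0.0135 h6 A,max (np.float64(8.822246584599075), np.float64(15.124964069122683))
   r 0.0145 h6 A,max (np.float64(5.097774263426976), np.float64(14.069436310567752))
   r 0.0155 h6 A,max (np.float64(1.9569450489560454), np.float64(8.22857354020284))
   r 0.0165 h6 A,max (np.float64(2.7609454601734225), np.float64(-8.446383455949835))
  ellipse [386.5104 274.631 ] (23.407987594604492, 28.00115966796875)
disc2 scene 0.029 [ 0.4775 -0.1738] pads12 max(gap) at [(np.float64(24.743203183544466), np.float64(-13.445826675653004)), (np.float64(33.70348217431811), np.float64(-14.060577841571826)), (np.float64(26.065358875409174), np.float64(-14.637598033421108))]
   r 0.0125 h6 A,max (np.flo
[... 2686 characters left out ...]
.639835357666016)
disc1 scene 0.037 [ 0.6223 -0.001 ] pads12 max(gap) at [(np.float64(5.190360180122649), np.float64(-3.372232041778106)), (np.float64(10.069885348690528), np.float64(-1.5990300408373075)), (np.float64(12.812320250940408), np.float64(-0.27259368388205235))]
   r 0.0125 h6 A,max (np.float64(10.536526862059842), np.float64(-19.645057926874607))
   r 0.0135 h6 A,max (np.float64(10.761297245484005), np.float64(-21.9665805179925))
   r 0.0145 h6 A,max (np.float64(9.402347370536244), np.float64(-26.35315465587945))
   r 0.0155 h6 A,max (np.float64(10.304442655332247), np.float64(28.35943381379779))
   r 0.0165 h6 A,max (np.float64(13.357156840197307), np.float64(27.24901757510138))
```

```bash
python3 - <<'E'
from h import *
acc={n:np.load('pics/'+n+'.npy')[:,:,::-1] for n in('scene','top')}
def rect(n,c,z,lo,hi,half=.032,k=266):
    W=[(c[0]+half,c[1]+half),(c[0]+half,c[1]-half),(c[0]-half,c[1]-half),(c[0]-half,c[1]+half)]
    src=np.float32([proj(n,(*w,z)) for w in W]);dst=np.float32([(0,0),(k,0),(k,k),(0,k)])
    im=cv2.warpPerspective(acc[n],cv2.getPerspectiveTransform(src,dst),(k,k),flags=cv2.INTER_CUBIC)
    return np.clip((im-lo)*255./(hi-lo),0,255).astype(np.uint8)
hd=(.6135,-.004)
cv2.imwrite('pics/i.png',np.vstack([np.hstack([rect('top',(.4758,-.172),.029,170,256),rect('top',hd,.056,60,255,.022),rect('top',hd,.037,30,255)]),
 np.hstack([rect('scene',(.4770,-.173),.029,170,256),rect('scene',hd,.056,60,255,.022),rect('scene',hd,.037,30,255)])]))
E
```

```text
(no output)
```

View pics/i.png

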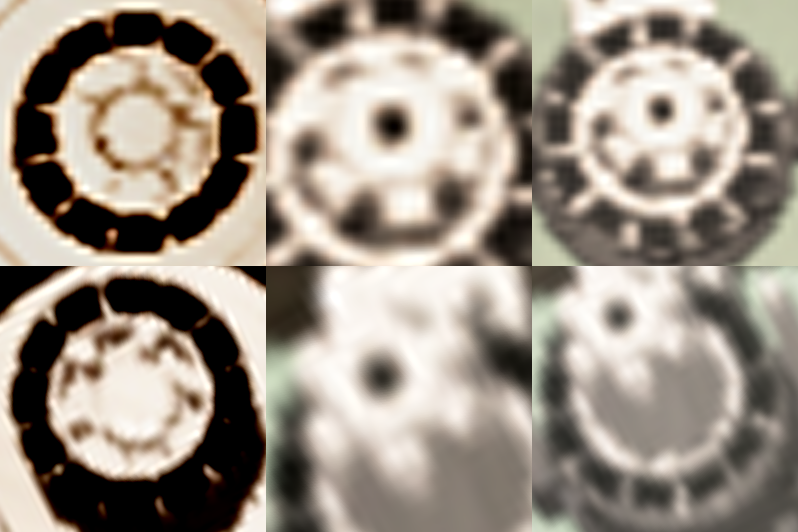

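The disc's linings have gaps at about 16° mod 30. The first disc's gaps are at about 13° mod 30, and the hub's splines are at about 8° mod 60. The teeth of disc 2 are most likely at about 46° mod 60, with 16° as the fallback, and I will feel for which it is. Next comes the separator.

>>> send_rows(
  dr=[
    [0,0,0],
    [0,0,0.1],
    [0,0,0.1],
    [0,0,0.1],
    [0,0,0.1],
    [0,0,0.1],
    [0,0,0.1],
    [0,0,0.1],
  ],
  xyz=[
    [5,0.4,1],
    [10,0.8,2],
    [15,1.2,5],
    [20,1.4,9],
    [21.6,1.4,12],
    [21.6,1.4,14.5],
    [21.6,1.4,16],
    [21.6,1.4,16],
  ],
  jaw=[80,80,80,80,80,80,80,80],
)

```text
time_s: 10.6
eef_pos: [0.465, 0.2472, 0.0563]
eef_rot: [-0.0, 0.82, 0.572, -0.001]
wrist_force: [-0.6, 0.3, -0.2]
opening: 0.799
grasp_force: 0.0
```

```bash
python3 - <<'E'
from h import *
a=cap('scene');b=cap('top')
cv2.imwrite('pics/j1.png',a[:,:,::-1]);cv2.imwrite('pics/j2.png',b[:,:,::-1])
plan([(.465,.2485,.025,-20)])
E
```

```text
t 10.7 pos [0.4662 0.2478 0.0581] yaw -20.2 op 0.802 q6 0.62
(0.465, 0.2485, 0.025, -20) xyz [ 0.02 -0.14  3.31] dz -0.04
tilt [ 1.3e-03  3.0e-04 -1.0e+00]
```

Next I descend slowly to feel where the tips touch the tin base.

>>> send_rows(
  dr=[
    [0,0,0],
    [0,0,0],
    [0,0,0],
    [0,0,0],
    [0,0,0],
    [0,0,0],
    [0,0,0],
    [0,0,0],
  ],
  xyz=[
    [0,0,1],
    [0,0,2],
    [0,0,2.5],
    [0,0,2.8],
    [0,0,3.1],
    [0,0,3.3],
    [0,0,3.4],
    [0,0,3.4],
  ],
  jaw=[80,80,80,80,80,80,80,80],
)

```text
time_s: 11.7
eef_pos: [0.4653, 0.2482, 0.0233]
eef_rot: [0.0, 0.82, 0.572, 0.0]
wrist_force: [1.0, -0.3, 0.4]
opening: 0.799
grasp_force: 0.0
```

>>> send_rows(
  dr=[
    [0,0,0],
    [0,0,0],
    [0,0,0],
    [0,0,0],
    [0,0,0],
    [0,0,0],
    [0,0,0],
    [0,0,0],
  ],
  xyz=[
    [0,0,0.1],
    [0,0,0.2],
    [0,0,0.3],
    [0,0,0.4],
    [0,0,0.5],
    [0,0,0.6],
    [0,0,0.6],
    [0,0,0.6],
  ],
  jaw=[80,80,80,80,80,80,80,80],
)

```text
time_s: 12.7
eef_pos: [0.4655, 0.2482, 0.0206]
eef_rot: [0.0, 0.82, 0.572, -0.0]
wrist_force: [-15.0, -5.9, 36.3]
opening: 0.803
grasp_force: 18.0
```

>>> send_rows(
  dr=[
    [0,0,0],
    [0,0,0],
    [0,0,0],
    [0,0,0],
    [0,0,0],
    [0,0,0],
    [0,0,0],
    [0,0,0],
  ],
  xyz=[
    [0,0,-1],
    [0,0,-2.2],
    [0,0,-2.2],
    [0,0,-2.2],
    [0,0,-2.2],
    [0,0,-2.2],
    [0,0,-2.2],
    [0,0,-2.2],
  ],
  jaw=[80,80,80,70,50,30,0,0],
)

```text
time_s: 13.7
eef_pos: [0.465, 0.2479, 0.0391]
eef_rot: [-0.0, 0.82, 0.572, -0.0]
wrist_force: [-2.5, -2.8, 2.3]
opening: 0.545
grasp_force: 61.0
```

```bash
python3 - <<'E'
from h import *
o=ctrl.get_obs();print(o['opening'],o['grasp_force'],o['wrist_force'])
plan([(.465,.2485,.15,-20),(.614,-.0036,.15,8),(.614,-.0036,.09,8)])
E
```

```text
0.5446022246639504 60.96425204245925 [-2.4980243  -2.7966864   2.30163167]
t 13.7 pos [0.465  0.2479 0.0391] yaw -20.2 op 0.545 q6 0.62
(0.465, 0.2485, 0.15, -20) xyz [  0.05  -0.02 -11.09] dz -0.04
(0.614, -0.0036, 0.15, 8) xyz [-18.46  22.67 -11.09] dz -4.7
(0.614, -0.0036, 0.09, 8) xyz [-18.45  22.68  -5.09] dz -4.7
tilt [-8.e-04 -4.e-04 -1.e+00]
```

>>> send_rows(
  dr=[
    [0,0,0],
    [0,0,0],
    [0,0,-0.8],
    [0,0,-1.6],
    [0,0,-2.5],
    [0,0,-3.4],
    [0,0,-4.2],
    [0,0,-4.7],
  ],
  xyz=[
    [0,0,-4],
    [0,0,-8.5],
    [-3,3.7,-11],
    [-6.2,7.6,-11],
    [-9.4,11.5,-11],
    [-12.6,15.4,-11],
    [-15.8,19.3,-11],
    [-18.5,22.7,-9],
  ],
  jaw=[0,0,0,0,0,0,0,0],
)

```text
time_s: 14.7
eef_pos: [0.6168, -0.0059, 0.1306]
eef_rot: [0.002, 0.656, 0.755, 0.001]
wrist_force: [0.4, -0.2, -0.5]
opening: 0.549
grasp_force: 61.5
```

```bash
python3 - <<'E'
from h import *
o=ctrl.get_obs();print(o['opening'],o['grasp_force'])
a=cap('scene');b=cap('top')
def cr(im,x,y,r=40,k=390):
    return cv2.resize(im[y-r:y+r,x-r:x+r,::-1],(k,k),interpolation=cv2.INTER_CUBIC)
cv2.imwrite('pics/k.png',np.hstack([cr(a,342,165),cr(b,335,155)]))
plan([(.614,-.0036,.07,8)])
E
```

```text
0.5491915846139889 61.53925895167049
t 14.8 pos [ 0.6151 -0.0077  0.1269] yaw 7.8 op 0.543 q6 -0.34
(0.614, -0.0036, 0.07, 8) xyz [ 0.42 -0.05  5.69] dz -0.04
tilt [-1.3e-03 -4.0e-04 -1.0e+00]
```

View pics/k.png

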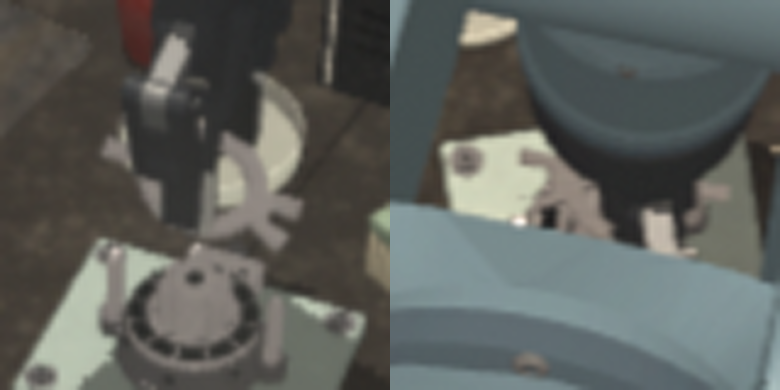

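```bash
python3 - <<'E'
from h import *
np.set_printoptions(precision=4,suppress=True)
s=lambda x,y:(302+x/4.875,125+y/4.875)
p1=ray('scene',*s(301,209),.1128);p2=ray('scene',*s(268,246),.1128)
print(p1,p2,(p1+p2)/2)
e=np.array([.6151,-.0077]);a=np.radians(8);ex=np.array([np.cos(a),np.sin(a)]);ey=np.array([-ex[1],ex[0]])
print('expected',e-.042*ey, 'rel ex,ey',((p1+p2)/2)[:2]@ex-e@ex,((p1+p2)/2)[:2]@ey-e@ey)
for x,y in((115,243),(272,290)): print('pin tip',ray('scene',*s(x,y),.06))
o=ctrl.get_obs();print(o['eef_pos'])
E
```

```text
[ 0.6236 -0.0454  0.1128] [ 0.5985 -0.0437  0.1128] [ 0.611  -0.0446  0.1128]
expected [ 0.6209 -0.0493] rel ex,ey -0.009172422499557853 -0.03595639624347495
pin tip [0.6139 0.0352 0.06  ]
pin tip [ 0.6237 -0.0356  0.06  ]
[ 0.6151 -0.0077  0.1269]
```

```bash
python3 - <<'E'
from h import *
np.set_printoptions(precision=1,suppress=True)
a=np.radians(8);ex=np.array([np.cos(a),np.sin(a)]);ey=np.array([-ex[1],ex[0]]);c=np.array([.6155,-.0075])
f=lambda n,px,py,z:(proj(n,(*(c+px*ex+py*ey),z))-(np.array([302,125]) if n=='scene' else np.array([295,115])))*4.875
for n in('scene','top'):
  print(n,'offs 390 for top')
  for nm,px,py in(('-y prongs',.009,-.042),('',-.009,-.042),('+y prongs',.009,.042),('',-.009,.042),('flat+',.025,0),('flat-',-.025,0),('ctr',0,0)):
    print(nm,px,py,f(n,px,py,.113),f(n,px,py,.104))
E
```

```text
scene offs 390 for top
-y prongs 0.009 -0.042 [314.  200.8] [312.4 216.7]
 -0.009 -0.042 [299.2 230.1] [297.7 245.9]
+y prongs 0.009 0.042 [121.1 145.6] [120.9 161.5]
 -0.009 0.042 [104.3 173.6] [104.3 189.5]
flat+ 0.025 0 [230.2 148. ] [229.2 163.9]
flat- -0.025 0 [186.2 227.5] [185.5 243.4]
ctr 0 0 [208.5 187.1] [207.7 203. ]
top offs 390 for top
-y prongs 0.009 -0.042 [334.9 134.3] [333.3 140.1]
 -0.009 -0.042 [342.  179.6] [340.3 185. ]
+y prongs 0.009 0.042 [118.3 164.9] [119.  170.4]
 -0.009 0.042 [124.8 210.3] [125.4 215.4]
flat+ 0.025 0 [220.6 109.5] [220.3 115.6]
flat- -0.025 0 [239.4 235.5] [238.8 240.3]
ctr 0 0 [230.  172.3] [229.5 177.7]
```

The scene crop shows the plate held level, with its right-hand notch at about (280,225). In both views it looks turned a few degrees or shifted, so I measure the tab outline from a mask.

```bash
python3 - <<'E'
from h import *
a=cap('scene');b=cap('top')
np.save('pics/ks.npy',a);np.save('pics/kt.npy',b)
print(ctrl.get_obs()['eef_pos'])
g=a.mean(2)
for v in range(148,182): print(v,''.join(' .:-=+*#%@'[min(9,int(x/22))] for x in g[v,320:372]))
print()
g=b.mean(2)
for v in range(142,168): print(v,''.join(' .:-=+*#%@'[min(9,int(x/22))] for x in g[v,312:375]))
E
```

```text
[ 0.61384719 -0.00425902  0.12811322]
148 ::::::--:::--===-:--::::::::::::..:-*###+=++-:::::::
149 :::::---::::-----:::::::::::::::..:-*####+++=:::::::
150 :::::-==::::----:::::::::::::::...:-*##%##++=:::::::
151 :::::-==::::----:::::::-::::::....:=*#%%%#*+=:::::::
152 ::::::=+::::----:::::::-::::::....:=###%%##+=:::::::
153 ::::::=*-::::::::::::::--::::::..::=####%%#+-:::::::
154 :::::-=*=::::::::::::::--:::--::.::=#######*-:::::::
155 :::-===*=::::::::::::::-:::-++=-:::+#####%%*-:::::::
156 :::-++++=::::::::::::::::::-++++=--*#####%%+::::::::
157 ::-=++*++::::::::::::::::::-++**+++####%%%#+::::::::
158 ::-=+++++::::::::::::::::::=+++****###%%%%*-::::::::
159 ::--=++++-:::::::::::::::::=#*++***##%%%%#+:::::::::
160 :------==-::::::::::::::::-*##*++***#%%%#*=:::::::::
161 ::-------:::::::::::::::::=*###*+***#%%##=::::::::::
162 ::::----::::::::::::::::--=*#%%#*+***###+-::::::::::
163 :::::::::::--::::::::::-==+#%%%#*+***#*=-:::::::::::
164 ::::::::::-=++=-:::::::-+++#%%%#*+***+=-::::::::::::
165 ::::::::::-++*+=:::::::-+++#####*+**+=-:::::::::::::
166 ::::::::::-=+*+=:::::::-+++####*
[... 1944 characters left out ...]
-+++++++=======----=
158 @@@@@@@@%#**+=--=+****+=:....::::----::...:-++===++=======----=
159 @@@@@@@%###+=-..-++****+:....:::==----:..:-=++=-==========----=
160 @@@@@@@%@@@+=-..:=++***+:...:::-**====:..:-===--=====+====----=
161 #%%@@@@%#%#+=-..:=++***+-:...:::*%###*=:.:------====+++++=----+
162 ****###*+++=---===+++***++:....:+%%%%#=::------========++=---=+
163 ********++++===-:-++++***+:....:+%%%%#+::----===+======+==---=+
164 ***********++++==-=+++++*+:....:+#%%%#+:-=-===++++=+======---=*
165 ***************++++*++++++-:::.:=#%%%%*::--==+++++++==++==---=*
166 ***********************+++=--:::=*%%%%*-::-==+=++++++=++==---+*
167 ***************************+++=-=*%%%%#*+++==+==++=+=====----+*
```

```bash
python3 - <<'E'
from h import *
np.set_printoptions(precision=4,suppress=True)
c=np.array([.6138,-.0043]);a=np.radians(8);ex=np.array([np.cos(a),np.sin(a)]);ey=np.array([-ex[1],ex[0]])
z=.114
for px,py in((.009,-.042),(-.009,-.042),(.009,.042),(-.009,.042)): print(px,py,proj('scene',(*(c+px*ex+py*ey),z)),proj('top',(*(c+px*ex+py*ey),z)))
for u,v in((363.5,169),(360,176),(322.5,157.5)):
    p=ray('scene',u,v,z)[:2]-c;print('local',p@ex,p@ey)
E
```

```text
0.009 -0.042 [364.595  165.7579] [362.0309 143.308 ]
-0.009 -0.042 [361.5262 171.7693] [363.476  152.6224]
0.009 0.042 [325.0355 154.4446] [317.5496 149.5899]
-0.009 0.042 [321.5671 160.1813] [318.8636 158.918 ]
local -0.0003412497893052648 -0.04300720092040607
local -0.020941025693391502 -0.043123544780933054
local -0.0011692952922133827 0.043267245193317976
```

>>> send_rows(
  dr=[
    [0,0,0],
    [0,0,0],
    [0,0,0],
    [0,0,0],
    [0,0,0],
    [0,0,0],
    [0,0,0],
    [0,0,0],
  ],
  xyz=[
    [0,0,1.5],
    [0,0,3],
    [0,0,4],
    [0,0,4.4],
    [0,0,4.8],
    [0,0,5.1],
    [0,0,5.4],
    [0,0,5.6],
  ],
  jaw=[0,0,0,0,0,0,0,0],
)

```text
time_s: 15.9
eef_pos: [0.6146, -0.004, 0.0734]
eef_rot: [0.0, 0.656, 0.755, 0.0]
wrist_force: [0.8, 0.5, -0.2]
opening: 0.551
grasp_force: 61.9
```

```bash
python3 - <<'E'
from h import *
np.set_printoptions(precision=4,suppress=True)
a=cap('scene');o=ctrl.get_obs();print(o['eef_pos'],o['wrist_force'],o['torque'])
plan([(.614,-.0036,.06,8)])
c=o['eef_pos'][:2];h=np.radians(8);ex=np.array([np.cos(h),np.sin(h)]);ey=np.array([-ex[1],ex[0]])
for px,py,z in((.009,-.042,.057),(-.009,-.042,.057),(.009,.042,.057),(-.009,.042,.057)): print(px,py,proj('scene',(*(c+px*ex+py*ey),z)))
for py in(-.0365,.0365): print('pin',proj('scene',(*(np.array([.6139,-.0036])+py*ey),.06)))
g=a.mean(2)
for v in range(164,208): print(v,''.join(' .:-=+*#%@'[min(9,int(x/22))] for x in g[v,312:376]))
E
```

```text
[ 0.6145 -0.004   0.0731] [1.3984 0.0119 0.0043] [ 0.035  -0.2376  0.0105]
t 15.95 pos [ 0.6145 -0.004   0.0731] yaw 8.0 op 0.547 q6 -0.34
(0.614, -0.0036, 0.06, 8) xyz [ 0.04 -0.04  1.31] dz -0.01
tilt [ 0.0004 -0.     -1.    ]
0.009 -0.042 [362.7135 185.3765]
-0.009 -0.042 [359.7646 191.3384]
0.009 0.042 [324.9612 174.1371]
-0.009 0.042 [321.6486 179.8387]
pin [358.5011 186.6889]
pin [325.4561 176.8015]
164 ::::::::::::::----=*#%%#+-==+=-:::::::::-*###*=-::::::::::::::::
165 :::::::::::::-==--+*****=-----::::::::::-*#*+--:::::::::::::::::
166 ::::-::::::::---=+##**+=-:::::::::::::::-==--:::::::::::::::::::
167 :::::::::::::::--+*###*=--::::::::::::::-=-::::::::::::::::-::::
168 ::::--::::---:::-=++**+==--:-:::::::::::---:::::::::::::::::::::
169 :::----------::::-====----::-:::::::::::---:::::::::::::::::::::
170 -:------------:::---=-::::::::::::::::::--::::::::::::::::::::::
171 --------------:::-----::::::::::::::::::--::::::::::::::::::::::
172 --------------::::----::::::--:::--:::::--::::::::::::::::::::::
173 --------------::::----::::::-=:::=+=::::--::::::::::::::::::::::
1
[... 1644 characters left out ...]
========-:
198 %%%%%%%%*+====------=+++=+=-:::-=--=++==----+++=-=============-:
199 %%%%%%%#+=====-------==+++++++++++++==------=+=--============-::
200 *#%%%%#*=======---------===++++++===-------------======+=====:::
201 =*%%#*++=======--------------==-------:----------============:.:
202 =*%#*+==========--------::----------------------============-::.
203 +*#*+============-------::-----------------=---=============::.:
204 **#+============+==----------------------==================-:...
205 #++============+##*=--------------------===================:::::
206 +============++#%%%#=-----------------====================-:::::
207 ============++#%%%%%#+==------------======================-:::::
```

No force with the plate already below the pin tips, so the pins are in the notches. I ease down further.

>>> send_rows(
  dr=[
    [0,0,0],
    [0,0,0],
    [0,0,0],
    [0,0,0],
    [0,0,0],
    [0,0,0],
    [0,0,0],
    [0,0,0],
  ],
  xyz=[
    [0,0,0.3],
    [0,0,0.6],
    [0,0,0.8],
    [0,0,1.0],
    [0,0,1.1],
    [0,0,1.2],
    [0,0,1.2],
    [0,0,1.2],
  ],
  jaw=[0,0,0,0,0,0,0,0],
)

```text
time_s: 16.95
eef_pos: [0.6147, -0.0038, 0.0623]
eef_rot: [0.0, 0.656, 0.755, 0.0]
wrist_force: [-1.5, 2.7, 7.1]
opening: 0.543
grasp_force: 64.9
```

>>> send_rows(
  dr=[
    [0,0,0],
    [0,0,0],
    [0,0,0],
    [0,0,0],
    [0,0,0],
    [0,0,0],
    [0,0,0],
    [0,0,0],
  ],
  xyz=[
    [0,0,0],
    [0,0,0],
    [0,0,0],
    [0,0,0],
    [0,0,-2],
    [0,0,-5],
    [0,0,-9],
    [0,0,-11],
  ],
  jaw=[60,68,75,75,75,75,75,75],
)

```text
time_s: 17.95
eef_pos: [0.6159, -0.0042, 0.1753]
eef_rot: [0.002, 0.656, 0.755, 0.001]
wrist_force: [1.1, -0.3, -0.2]
opening: 0.749
grasp_force: 0.0
```

```bash
python3 - <<'E'
from h import *
np.set_printoptions(precision=4,suppress=True)
a=cap('scene');o=ctrl.get_obs();print(o['eef_pos'],o['wrist_force'])
np.save('pics/ls.npy',a)
h=np.radians(8);ex=np.array([np.cos(h),np.sin(h)]);ey=np.array([-ex[1],ex[0]]);c=np.array([.6139,-.0036])
for z in(.043,.048):
  for px,py in((.009,-.042),(-.009,-.042),(-.009,.042),(-.025,0)): print(z,px,py,proj('scene',(*(c+px*ex+py*ey),z)))
g=a.mean(2)
for v in range(172,212): print(v,''.join(' .:-=+*#%@'[min(9,int(x/22))] for x in g[v,312:376]))
plan([(.4758,-.172,.12,-1),(.4758,-.172,.038,-1)])
E
```

```text
[ 0.6167 -0.0043  0.1771] [1.6566 0.6941 2.2757]
0.043 0.009 -0.042 [361.9833 190.0978]
0.043 -0.009 -0.042 [359.058  196.0491]
0.043 -0.009 0.042 [321.363  184.5681]
0.043 -0.025 0 [337.1789 195.531 ]
0.048 0.009 -0.042 [362.138 188.462]
0.048 -0.009 -0.042 [359.2029 194.4182]
0.048 -0.009 0.042 [321.3582 182.9286]
0.048 -0.025 0 [337.2367 193.8997]
172 -:------------------------------------::::::::::::::::::::::::::
173 -:--------=------------------------:--::::::::::::::::::::::::::
174 ---------=**+=----------------==--------:::::-::::::::::::::::::
175 ---------+**=++++=-----------*@%+-------::::--:::::::::::::----:
176 --------=*++*%#*###+==------+%##+++==----:::---::::::::::::-----
177 -:------**+=*##*#%%###*+=-==+#**+++++++=--------::::::::::::----
178 :::-:--+##*+****%%%%%##*+++++*+++++*++++++=----:::---:-:::::---:
179 :::::-=*%%#****#@%%%%***++++++++++++**++++++--::::----:::::::-::
180 :::::-+#%%%#*+*#@@@##**++++++==+++++*++==+++-:::::---:::::::::--
181 ::::-=#%%%%#*++#@@#***++++++=--=+**++++==+++-:----::::::::::::--
182 ::::=*%%%%%#*++#@#**++++++*+-::=+*++**++++++-:::-::::
[... 1529 characters left out ...]

205 #%%%#*+=============--------------------===================:::..
206 ##%#*=============+**=----------------====================-:::::
207 **##+=============*###*==------------=====================::::::
208 =+++============++#%%%%#*=====--=========================-::::::
209 ===============+##%%%%%%#+===============================-::::.:
210 :--===========+#%%%%%%%%#+==============================-:::::.:
211 ::::---=======+##%%%%%%%#+==============================-:::::::
t 18.0 pos [ 0.6167 -0.0043  0.1771] yaw 8.0 op 0.755 q6 -0.34
(0.4758, -0.172, 0.12, -1) xyz [-14.63 -16.32   5.63] dz 1.5
(0.4758, -0.172, 0.038, -1) xyz [-14.61 -16.38  13.83] dz 1.5
tilt [ 0.0074 -0.0015 -1.    ]
```

The mask shows the plate seated round the pins, with its prong near (358,195) against an expected (359,196). Next is the disc: I centre it with a first squeeze across, then grip it.

>>> send_rows(
  dr=[
    [0,0,-1.6],
    [0,0,-3.3],
    [0,0,-5],
    [0,0,-6.7],
    [0,0,-8.4],
    [0,0,-10.1],
    [0,0,-11.8],
    [0,0,-13.5],
  ],
  xyz=[
    [-2,-2.2,0],
    [-4,-4.4,0],
    [-6,-6.6,0],
    [-8,-8.9,1],
    [-10,-11.1,2.5],
    [-12,-13.3,4],
    [-14,-15.5,5.5],
    [-14.7,-16.3,7],
  ],
  jaw=[75,80,85,90,90,90,90,90],
)

```text
time_s: 19.0
eef_pos: [0.4718, -0.1729, 0.1002]
eef_rot: [-0.001, 0.007, 1.0, 0.0]
wrist_force: [-0.4, 1.1, 0.5]
opening: 0.9
grasp_force: 0.0
```

>>> send_rows(
  dr=[
    [0,0,0],
    [0,0,0],
    [0,0,0],
    [0,0,0],
    [0,0,0],
    [0,0,0],
    [0,0,0],
    [0,0,0],
  ],
  xyz=[
    [0,0,0],
    [0,0,0],
    [0,0,0],
    [0,0,0],
    [0,0,0],
    [0,0,0],
    [0,0,0],
    [0,0,0],
  ],
  jaw=[90,90,90,90,90,90,90,90],
)

```text
time_s: 20.0
eef_pos: [0.4732, -0.1721, 0.1013]
eef_rot: [-0.0, 0.009, 1.0, -0.0]
wrist_force: [-0.1, 0.2, -0.9]
opening: 0.9
grasp_force: 0.0
```

```bash
python3 - <<'E'
from h import *
plan([(.4767,-.173,.042,89)])
E
```

```text
t 20.0 pos [ 0.4732 -0.1721  0.1013] yaw 89.0 op 0.9 q6 -2.14
(0.4767, -0.173, 0.042, 89) xyz [-0.35 -0.08  5.93] dz -0.01
tilt [-0. -0. -1.]
```

>>> send_rows(
  dr=[
    [0,0,0],
    [0,0,0],
    [0,0,0],
    [0,0,0],
    [0,0,0],
    [0,0,0],
    [0,0,0],
    [0,0,0],
  ],
  xyz=[
    [-0.3,-0.1,3],
    [-0.3,-0.1,5],
    [-0.3,-0.1,5.9],
    [-0.3,-0.1,5.9],
    [-0.3,-0.1,5.9],
    [-0.3,-0.1,5.9],
    [-0.3,-0.1,5.9],
    [-0.3,-0.1,5.9],
  ],
  jaw=[90,90,90,80,70,50,40,0],
)

```text
time_s: 21.0
eef_pos: [0.4812, -0.1857, 0.0479]
eef_rot: [0.006, 0.007, 1.0, -0.012]
wrist_force: [-12.2, -59.6, 3.3]
opening: 0.208
grasp_force: 29.2
```

>>> send_rows(
  dr=[
    [0,0,0],
    [0,0,0],
    [0,0,1.7],
    [0,0,3.4],
    [0,0,5.1],
    [0,0,6.8],
    [0,0,8.5],
    [0,0,10.2],
  ],
  xyz=[
    [0,0,0],
    [0,0,0],
    [0,0,-2.5],
    [0,0,-2.5],
    [0,0,-2.5],
    [0,0,-2.5],
    [0,0,-2.5],
    [0,0,-2.5],
  ],
  jaw=[70,85,85,85,85,85,85,85],
)

```text
time_s: 22.0
eef_pos: [0.4764, -0.1731, 0.0678]
eef_rot: [0.0, 0.519, 0.855, 0.0]
wrist_force: [-0.6, -0.3, -1.0]
opening: 0.849
grasp_force: 0.0
```

```bash
python3 - <<'E'
from h import *
plan([(.4762,-.1730,.042,-1)])
np.save('pics/ns.npy',cap('scene'))
E
```

```text
t 22.0 pos [ 0.4764 -0.1731  0.0678] yaw 27.4 op 0.849 q6 -1.06
(0.4762, -0.173, 0.042, -1) xyz [ 0.02 -0.02  2.58] dz 4.74
tilt [ 6.e-04 -2.e-04 -1.e+00]
```

```bash
python3 - <<'E'
from h import *
g=np.load('pics/ns.npy').mean(2);g0=np.load('pics/scene.npy').mean(2)
for v in range(252,304): print(v,''.join(' .:-=+*#%@'[min(9,int(x/26))] for x in g[v,360:416]),'|',''.join(' .:-=+*#%@'[min(9,int(x/26))] for x in g0[v,360:416]))
E
```

```text
252 =====--====------------::::::::::-------:::::----------- | =---=--===---------------+%@%=--------------------------
253 ====----==-------------:::-=-::::-------:::::----------- | ====---------------------=##*=--------------------------
254 ===--------------------:::=+=::::-------:::::----------- | ==-----------------------=+++---------------------------
255 --=--------==---------::::---::::-------:::::----------- | --=------------------------=----------------------------
256 ----------------------:::::::::::-------:::::----------- | --------------------------------------------------------
257 -----==---------------:::::::::::-------:::::----------- | ----===-------------------------------------------------
258 ----===---------==++++=::::::::::-------:::::----------- | ---====---------===+++++*++====-------------------------
259 ----==------==+*#%@@@@*-:::::::::-------:::::::--------- | ----===-----==+*#%@@@@@@@@@@%%#+==----------------------
260 ----------=+*%@@@@@@@@*--::::::::-------:::::::--------- | ----=-----=+*#@@@@@@@@@@@@@@@@@@@%+=--------------------
261 --------=+#@@@@@
[... 4439 characters left out ...]
@@@%@@#************************+-:::::::: | -=====+#%@@@@@@@@@%@@@@@@@@@@@@@@@@@@%@@@@@@@%#=--------
299 ------=+*%@@@@@@@@@@%************************+=::::::::: | -======+*%@@@@@@@@@@%%@@@@@@@@@@@%%@@@@@@@@@%*=---------
300 -------==+%@@@@@@@@@@#**********************=-:::::::::: | -========+#%@@@@@@@@@@@@@@%%%@@@@@@@@@@@@@@%+=----------
301 ---------=+*%@@@@@@@@@#********************=-::::::::::: | -=========+*#%@@@@@@@@@@@@@@@@@@@@@@@@@@@%#+------------
302 ----=-----==+#%@@@@@@@@#*****************+=-:::::::::::: | --==========+#%%@@@@@@@@@@@@@@@@@@@@@@@%#+=-------------
303 ----=-------==+#%%@@@@@#****************=--::::::::::::: | --===========++*#%%@@@@@@@@@@@@@@@@@@%##+---------------
```

```bash
python3 - <<'E'
from h import *
plan([(.4,.04,.2,72)])
E
```

```text
t 22.05 pos [ 0.4764 -0.173   0.0678] yaw 27.0 op 0.847 q6 -1.06
(0.4, 0.04, 0.2, 72) xyz [ 22.44   2.89 -13.23] dz -7.49
tilt [ 5.e-04 -2.e-04 -1.e+00]
```

>>> send_rows(
  dr=[
    [0,0,0],
    [0,0,-1.2],
    [0,0,-2.4],
    [0,0,-3.6],
    [0,0,-4.8],
    [0,0,-6],
    [0,0,-7.5],
    [0,0,-7.5],
  ],
  xyz=[
    [0,0,-5],
    [3.8,0.5,-9],
    [7.6,1,-12],
    [11.5,1.5,-13],
    [16,2,-13],
    [20,2.5,-13],
    [22.4,2.9,-13],
    [22.4,2.9,-13],
  ],
  jaw=[85,85,85,85,85,85,85,85],
)

```text
time_s: 23.05
eef_pos: [0.397, 0.0398, 0.1976]
eef_rot: [0.0, 0.147, 0.989, 0.0]
wrist_force: [0.6, -1.2, -0.2]
opening: 0.849
grasp_force: 0.0
```

```bash
python3 - <<'E'
from h import *
for n in('scene','top'): np.save('pics/'+n+'.npy',cap(n).astype(float))
E
sed -i "s/for nm,c0,z in.*/for nm,c0,z in(('disc2',(.474,-.1735),.029),):/" ang.py; python3 ang.py
python3 - <<'E'
from h import *
acc={n:np.load('pics/'+n+'.npy')[:,:,::-1] for n in('scene','top')}
def rect(n,c,z,lo,hi,half=.032,k=390):
    W=[(c[0]+half,c[1]+half),(c[0]+half,c[1]-half),(c[0]-half,c[1]-half),(c[0]-half,c[1]+half)]
    src=np.float32([proj(n,(*w,z)) for w in W]);dst=np.float32([(0,0),(k,0),(k,k),(0,k)])
    im=cv2.warpPerspective(acc[n],cv2.getPerspectiveTransform(src,dst),(k,k),flags=cv2.INTER_CUBIC)
    return np.clip((im-lo)*255./(hi-lo),0,255).astype(np.uint8)
def raw(n,x,y,r,k,w):return np.clip(cv2.resize(acc[n][y-r:y+r,x-int(r*w/k):x+int(r*w/k)],(w,k),interpolation=cv2.INTER_CUBIC),0,255).astype(np.uint8)
cv2.imwrite('pics/z.png',np.vstack([np.hstack([rect('top',(.4755,-.173),.029,170,256,.024,300),rect('scene',(.4765,-.174),.029,170,256,.024,300)]),np.hstack([raw('scene',342,188,28,300,300),raw('top',339,160,28,300,300)])]))
E
```

```text
ellipse [423.3672 227.6854] (26.366649627685547, 26.945016860961914)
disc2 top 0.029 [ 0.4766 -0.171 ] pads12 max(gap) at [(np.float64(44.98362218621846), np.float64(-7.046348070751082)), (np.float64(55.66080260642974), np.float64(-6.9323024049665145)), (np.float64(44.286323158466935), np.float64(-6.9384437693605046))]
   r 0.0125 h6 A,max (np.float64(7.313967326022702), np.float64(25.007318828952066))
   r 0.0135 h6 A,max (np.float64(7.751284246619828), np.float64(25.507783949178428))
   r 0.0145 h6 A,max (np.float64(5.157926970749268), np.float64(24.610295657844734))
   r 0.0155 h6 A,max (np.float64(1.9700462860331382), np.float64(24.84717011841809))
   r 0.0165 h6 A,max (np.float64(2.2287795831950548), np.float64(-13.818850898011453))
  ellipse [387.2297 271.3061] (25.288850784301758, 30.56635284423828)
disc2 scene 0.029 [ 0.4846 -0.1719] pads12 max(gap) at [(np.float64(11.356774740882862), np.float64(6.814910374105807)), (np.float64(13.251434402768007), np.float64(7.292593986098137)), (np.float64(7.889980030922196), np.float64(8.300685214176104))]
   r 0.0125 h6 A,max (np.float64(3.457312755145963), np.float64(22.42826638048946))
   r 0.0135 h6 A,max (np.float64(1.6304858201187753), np.float64(-26.7491961180241))
   r 0.0145 h6 A,max (np.float64(3.923798796584802), np.float64(-9.40729067017274))
   r 0.0155 h6 A,max (np.float64(5.846076966575871), np.float64(-9.295900431147503))
   r 0.0165 h6 A,max (np.float64(1.5418998578862446), np.float64(-15.362794144667568))
```

View pics/z.png

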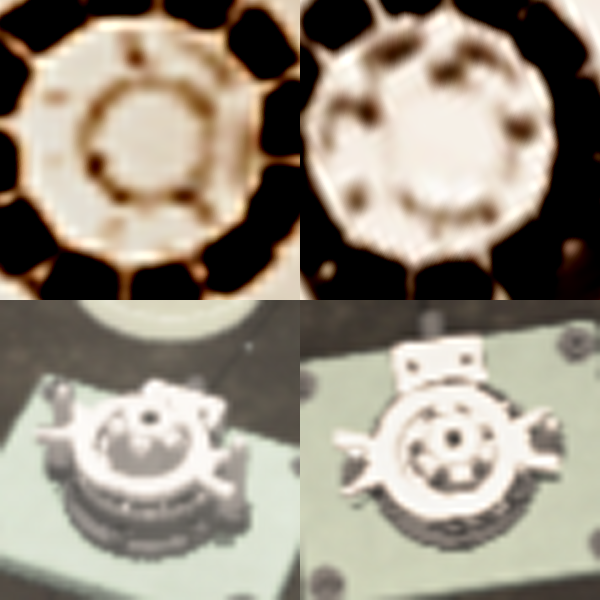

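The last picture shows the separator lying round both pins, concentric with the hub. The disc's teeth are now at about 53° mod 60 and its centre is at about (0.477,-0.171). My first squeeze was too shallow and rode over the disc, so I go deeper.

```bash
python3 - <<'E'
from h import *
plan([(.4775,-.171,.09,-8),(.4775,-.171,.035,-8)])
E
```

```text
t 23.15 pos [0.3978 0.0383 0.1977] yaw 72.8 op 0.85 q6 -1.47
(0.4775, -0.171, 0.09, -8) xyz [-13.8  -17.63  10.79] dz 13.46
(0.4775, -0.171, 0.035, -8) xyz [-13.79 -17.63  16.29] dz 13.46
tilt [ 1.e-03 -5.e-04 -1.e+00]
```

>>> send_rows(
  dr=[
    [0,0,1.7],
    [0,0,3.4],
    [0,0,5.1],
    [0,0,6.8],
    [0,0,8.5],
    [0,0,10.2],
    [0,0,11.9],
    [0,0,13.5],
  ],
  xyz=[
    [-2.3,-2.9,0],
    [-4.6,-5.8,1],
    [-6.9,-8.7,2],
    [-9.2,-11.7,4],
    [-11.5,-14.7,6],
    [-13.8,-17.6,8],
    [-13.8,-17.6,10],
    [-13.8,-17.6,11],
  ],
  jaw=[85,85,85,85,85,85,85,85],
)

```text
time_s: 24.15
eef_pos: [0.4765, -0.1721, 0.0857]
eef_rot: [-0.001, 0.759, 0.651, -0.0]
wrist_force: [-1.1, 0.2, 0.0]
opening: 0.852
grasp_force: 0.0
```

>>> send_rows(
  dr=[
    [0,0,0],
    [0,0,0],
    [0,0,0],
    [0,0,0],
    [0,0,0],
    [0,0,0],
    [0,0,0],
    [0,0,0],
  ],
  xyz=[
    [0,0,0],
    [0,0,1.5],
    [0,0,3],
    [0,0,4.3],
    [0,0,5],
    [0,0,5.2],
    [0,0,5.2],
    [0,0,5.2],
  ],
  jaw=[85,85,85,85,85,85,85,85],
)

```text
time_s: 25.15
eef_pos: [0.4776, -0.1706, 0.0357]
eef_rot: [0.0, 0.756, 0.655, 0.0]
wrist_force: [-0.3, 0.1, -0.2]
opening: 0.845
grasp_force: 0.0
```

```bash
python3 - <<'E'
from h import *
plan([(.4775,-.171,.035,-8)])
E
```

```text
t 25.15 pos [ 0.4776 -0.1706  0.0357] yaw -8.2 op 0.845 q6 -0.43
(0.4775, -0.171, 0.035, -8) xyz [-0.04 -0.    0.07] dz -0.04
tilt [ 8.e-04 -5.e-04 -1.e+00]
```

Settled. I squeeze gently, watching the opening.

>>> send_rows(
  dr=[
    [0,0,0],
    [0,0,0],
    [0,0,0],
    [0,0,0],
    [0,0,0],
    [0,0,0],
    [0,0,0],
    [0,0,0],
  ],
  xyz=[
    [0,0,0.1],
    [0,0,0.1],
    [0,0,0.1],
    [0,0,0.1],
    [0,0,0.1],
    [0,0,0.1],
    [0,0,0.1],
    [0,0,0.1],
  ],
  jaw=[80,76,72,69,66,63,60,58],
)

```text
time_s: 26.15
eef_pos: [0.4775, -0.1706, 0.0352]
eef_rot: [0.0, 0.756, 0.655, 0.0]
wrist_force: [-2.9, 3.0, 10.0]
opening: 0.644
grasp_force: 61.2
```

The disc stopped the jaws at 0.644, which fits 58 mm. I open, turn 90° and regrip.

>>> send_rows(
  dr=[
    [0,0,0],
    [0,0,0],
    [0,0,-1.7],
    [0,0,-3.4],
    [0,0,-5.1],
    [0,0,-6.8],
    [0,0,-8.5],
    [0,0,-10.2],
  ],
  xyz=[
    [0,0,0],
    [0,0,0],
    [0,0,-0.2],
    [0,0,-0.2],
    [0,0,-0.2],
    [0,0,-0.2],
    [0,0,-0.2],
    [0,0,-0.2],
  ],
  jaw=[75,82,82,82,82,82,82,82],
)

```text
time_s: 27.15
eef_pos: [0.477, -0.1703, 0.036]
eef_rot: [-0.0, 0.315, 0.949, 0.0]
wrist_force: [0.2, -0.4, 0.3]
opening: 0.823
grasp_force: 0.0
```

>>> send_rows(
  dr=[
    [0,0,-1.7],
    [0,0,-3.4],
    [0,0,-4.8],
    [0,0,-4.8],
    [0,0,-4.8],
    [0,0,-4.8],
    [0,0,-4.8],
    [0,0,-4.8],
  ],
  xyz=[
    [0,0,0],
    [0,0,0],
    [0,0,0],
    [0,0,0.2],
    [0,0,0.2],
    [0,0,0.2],
    [0,0,0.2],
    [0,0,0.2],
  ],
  jaw=[82,82,82,82,75,68,62,58],
)

```text
time_s: 28.15
eef_pos: [0.4772, -0.1706, 0.0349]
eef_rot: [-0.0, 0.072, 0.997, -0.0]
wrist_force: [-2.9, 0.8, 6.2]
opening: 0.644
grasp_force: 62.2
```

```bash
python3 - <<'E'
from h import *
o=ctrl.get_obs();print(o['opening'],o['grasp_force'],o['wrist_force'])
plan([(.4775,-.171,.15,82),(.6145,-.0037,.15,68),(.6145,-.0037,.09,68)])
E
```

```text
0.6438227535639794 62.24390337243676 [-2.94389234  0.80246177  6.20562097]
t 28.15 pos [ 0.4772 -0.1706  0.0349] yaw 81.7 op 0.644 q6 -2.0
(0.4775, -0.171, 0.15, 82) xyz [ -0.03  -0.04 -11.51] dz -0.05
(0.6145, -0.0037, 0.15, 68) xyz [-11.18  18.49 -11.52] dz 2.29
(0.6145, -0.0037, 0.09, 68) xyz [-11.18  18.49  -5.52] dz 2.29
tilt [-2.e-04 -2.e-04 -1.e+00]
```

>>> send_rows(
  dr=[
    [0,0,0],
    [0,0,0],
    [0,0,0.4],
    [0,0,0.8],
    [0,0,1.2],
    [0,0,1.6],
    [0,0,2],
    [0,0,2.3],
  ],
  xyz=[
    [0,0,-4],
    [0,0,-8],
    [-2.3,3.8,-10],
    [-4.6,7.6,-10],
    [-6.9,11.4,-10],
    [-9.2,15.2,-10],
    [-11.2,18.5,-9],
    [-11.2,18.5,-8],
  ],
  jaw=[40,40,40,40,40,40,40,40],
)

```text
time_s: 29.15
eef_pos: [0.6156, -0.0013, 0.1139]
eef_rot: [0.0, 0.191, 0.982, 0.0]
wrist_force: [-0.8, -0.7, -0.8]
opening: 0.645
grasp_force: 66.4
```

>>> send_rows(
  dr=[
    [0,0,0],
    [0,0,0],
    [0,0,0],
    [0,0,0],
    [0,0,0],
    [0,0,0],
    [0,0,0],
    [0,0,0],
  ],
  xyz=[
    [0,0,0],
    [0,0,1],
    [0,0,2],
    [0,0,2.7],
    [0,0,3.2],
    [0,0,3.4],
    [0,0,3.4],
    [0,0,3.4],
  ],
  jaw=[40,40,40,40,40,40,40,40],
)

```text
time_s: 30.15
eef_pos: [0.6148, -0.0034, 0.0806]
eef_rot: [0.0, 0.191, 0.982, -0.0]
wrist_force: [0.6, 0.1, -0.6]
opening: 0.647
grasp_force: 66.4
```

```bash
python3 - <<'E'
from h import *
o=ctrl.get_obs();print(o['opening'],o['grasp_force'],o['wrist_force'],o['torque'])
plan([(.6145,-.0037,.069,68)])
E
```

```text
0.6465200951536418 66.37690999545157 [ 0.59743937  0.09391333 -0.60733982] [ 0.00470491 -0.05198471  0.01465095]
t 30.15 pos [ 0.6148 -0.0034  0.0806] yaw 68.0 op 0.647 q6 -1.38
(0.6145, -0.0037, 0.069, 68) xyz [ 0.02 -0.04  1.16] dz -0.0
tilt [ 5.e-04 -1.e-04 -1.e+00]
```

Next I go down to just past the splines' ends, slowly.

>>> send_rows(
  dr=[
    [0,0,0],
    [0,0,0],
    [0,0,0],
    [0,0,0],
    [0,0,0],
    [0,0,0],
    [0,0,0],
    [0,0,0],
  ],
  xyz=[
    [0,0,0.4],
    [0,0,0.8],
    [0,0,1.0],
    [0,0,1.1],
    [0,0,1.2],
    [0,0,1.3],
    [0,0,1.4],
    [0,0,1.4],
  ],
  jaw=[40,40,40,40,40,40,40,40],
)

```text
time_s: 31.15
eef_pos: [0.6147, -0.0029, 0.0663]
eef_rot: [0.0, 0.191, 0.982, 0.0]
wrist_force: [0.5, 3.4, -0.3]
opening: 0.641
grasp_force: 66.5
```

>>> send_rows(
  dr=[
    [0,0,0],
    [0,0,0],
    [0,0,0],
    [0,0,0],
    [0,0,0],
    [0,0,0],
    [0,0,0],
    [0,0,0],
  ],
  xyz=[
    [0,0,0.1],
    [0,0,0.2],
    [0,0,0.3],
    [0,0,0.4],
    [0,0,0.5],
    [0,0,0.6],
    [0,0,0.6],
    [0,0,0.6],
  ],
  jaw=[40,40,40,40,40,40,40,40],
)

```text
time_s: 32.15
eef_pos: [0.6148, -0.0028, 0.0605]
eef_rot: [0.0, 0.191, 0.982, 0.0]
wrist_force: [0.7, 6.0, 1.2]
opening: 0.645
grasp_force: 66.6
```

The teeth are in. I ease the rest down.

>>> send_rows(
  dr=[
    [0,0,0],
    [0,0,0],
    [0,0,0],
    [0,0,0],
    [0,0,0],
    [0,0,0],
    [0,0,0],
    [0,0,0],
  ],
  xyz=[
    [0,0.05,0.1],
    [0,0.05,0.2],
    [0,0.05,0.3],
    [0,0.05,0.4],
    [0,0.05,0.5],
    [0,0.05,0.55],
    [0,0.05,0.6],
    [0,0.05,0.6],
  ],
  jaw=[40,40,40,40,40,40,40,40],
)

```text
time_s: 33.15
eef_pos: [0.6151, -0.0027, 0.0576]
eef_rot: [0.0, 0.191, 0.982, -0.0]
wrist_force: [-10.8, 7.2, 25.4]
opening: 0.647
grasp_force: 79.7
```

>>> send_rows(
  dr=[
    [0,0,0],
    [0,0,0],
    [0,0,0],
    [0,0,0],
    [0,0,0],
    [0,0,0],
    [0,0,0],
    [0,0,0],
  ],
  xyz=[
    [0,0,-0.2],
    [0,0,-0.2],
    [0,0,-0.2],
    [0,0,-0.2],
    [0,0,-1],
    [0,0,-2.5],
    [0,0,-3],
    [0,0,-3],
  ],
  jaw=[40,66,70,74,74,74,50,47],
)

```text
time_s: 34.15
eef_pos: [0.6153, -0.0031, 0.0853]
eef_rot: [0.001, 0.191, 0.982, -0.0]
wrist_force: [-0.1, -1.1, 0.0]
opening: 0.469
grasp_force: 0.0
```

>>> send_rows(
  dr=[
    [0,0,0],
    [0,0,0],
    [0,0,0],
    [0,0,0],
    [0,0,0],
    [0,0,0],
    [0,0,0],
    [0,0,0],
  ],
  xyz=[
    [0,0,0],
    [0,0,0.5],
    [0,0,1.0],
    [0,0,1.2],
    [0,0,1.4],
    [0,0,1.5],
    [0,0,1.6],
    [0,0,1.6],
  ],
  jaw=[47,47,47,47,47,47,47,47],
)

```text
time_s: 35.15
eef_pos: [0.6147, -0.0029, 0.0683]
eef_rot: [0.0, 0.191, 0.982, -0.0]
wrist_force: [0.0, -0.9, 0.0]
opening: 0.469
grasp_force: 0.0
```

>>> send_rows(
  dr=[
    [0,0,0],
    [0,0,0],
    [0,0,0],
    [0,0,0],
    [0,0,0],
    [0,0,0],
    [0,0,0],
    [0,0,0],
  ],
  xyz=[
    [0,0,0.05],
    [0,0,0.1],
    [0,0,0.15],
    [0,0,0.2],
    [0,0,0.25],
    [0,0,0.3],
    [0,0,0.35],
    [0,0,0.35],
  ],
  jaw=[47,47,47,47,47,47,47,47],
)

```text
time_s: 36.15
eef_pos: [0.6149, -0.0029, 0.0674]
eef_rot: [0.0, 0.191, 0.982, -0.0]
wrist_force: [-8.6, 1.2, 19.5]
opening: 0.471
grasp_force: 9.6
```

I felt firm contact at the height of a disc that is home. I retreat and check.

>>> send_rows(
  dr=[
    [0,0,0],
    [0,0,0],
    [0,0,0],
    [0,0,0],
    [0,0,0],
    [0,0,0],
    [0,0,0],
    [0,0,0],
  ],
  xyz=[
    [0,0,-2],
    [0,0,-6],
    [0,0,-10],
    [3,-4,-13],
    [6,-8,-13],
    [9,-11,-13],
    [12,-14,-13],
    [12,-14,-13],
  ],
  jaw=[47,47,47,47,47,47,47,47],
)

```text
time_s: 37.15
eef_pos: [0.4493, -0.0883, 0.1952]
eef_rot: [0.0, 0.192, 0.981, -0.0]
wrist_force: [0.0, 0.2, 1.2]
opening: 0.47
grasp_force: 0.0
```

```bash
python3 - <<'E'
from h import *
np.set_printoptions(precision=4,suppress=True)
A={n:cap(n) for n in('scene','top')}
for n in A: cv2.imwrite('pics/fin_'+n+'.png',A[n][:,:,::-1])
print(ctrl.get_obs()['eef_pos'])
h=np.radians(8);ex=np.array([np.cos(h),np.sin(h)]);ey=np.array([-ex[1],ex[0]])
for n in A:
  for z in(.050,.063):
    c=np.array([.614,-.0036]);P=[proj(n,(*(c+.029*np.array([np.cos(t),np.sin(t)])),z)) for t in np.linspace(0,6.28,60)]
    print(n,z,'bbox',np.min(P,0),np.max(P,0))
g=A['scene'].mean(2)
for v in range(166,206): print(v,''.join(' .:-=+*#%@'[min(9,int(x/26))] for x in g[v,312:376]))
g=A['top'].mean(2)
for v in range(140,182): print(v,''.join(' .:-=+*#%@'[min(9,int(x/26))] for x in g[v,312:370]))
E
```

```text
[ 0.4516 -0.0881  0.1957]
scene 0.05 bbox [327.7422 175.0175] [355.6596 195.3573]
scene 0.063 bbox [327.7949 170.6699] [355.9996 191.0452]
top 0.05 bbox [325.1202 144.3535] [354.049  172.6557]
top 0.063 bbox [325.0161 142.7311] [354.3553 171.4221]
166 :::::::::::::::::::::::::::::::::::::::::::::::::::::::::-----:-
167 -:::::::::::::::::::::::::::::::::::::::::::::::::::::::--------
168 -::::::::---:::::::::::::::::::::::::::::::::::::::::::-------::
169 -::::::::---:::::::::::::::::::::::::::::::::::::::::::----::--:
170 --:::::::---::::::::::::::::::::::::::::::::::::::::::::::::::::
171 --::::::----:::::::::::::::::::::::::::::::::::::::::::::-::::::
172 --:::::::--::::::::::::::::::::::::::::::::::::::::::::::--:::::
173 --::::::::::::::::::::::::::::::::::::::::::::::::::::::::-::---
174 ---::::::::::::::::::::::::::::::::::::::::::::::::::::---------
175 ---:::::::::::::::::::::::::::::::::::::::::::::::::::----------
176 ---:::::::::::::::::::::::::::::::::::::::::::::::::::----------
177 ---::::::::::::::::::::::::::::::::::::::::::::::::::::---------
178 ----::::::::::::::::
[... 3853 characters left out ...]
%%%%%%%
171 %%%%%%%%%%%%%#+++++**+#@%=--=*#+--=+=--=+#%%%%%%%%%%%%%%%%
172 %%%%%%%%%%%%%%#==++**+**#*==+*##+===-==+*%%%%%%%%%%%%%%%%%
173 %%%%%%%%%%%%%%%#+++++*++==--==++=---=++*%%%%%%%%%%%%%%%%%%
174 %%%%%%%%%%%%%%%%#++++++====+---=--=+++*%%%%%%%%%%%%%%%%#*#
175 %%%%%%%%%%%%%%%%%#++++++++=--:=++++++*%%%%%%%%%%%%%%%#*+++
176 %%%%%%%%%%%%%%%%%%%*+++++++++++++++*%%%%%%%%%%%%%%%%%*++==
177 %%%%%%%%%%%%%%%%%%%%%*==++++=-==+*%%%%%%%%%%%%%%%%%%%*++==
178 %%%%%%%%%%%%%%%%%%%%%%%%#+====+*%%%%%%%%%%%%%%%%%%%%%*++++
179 %%%%%%%%%%%%%%%%%%%%%%%%%%%%%%%%%%%%%%%%%%%%%%%%%%%%%%*+=+
180 %%%%%%%%%%%%%%%%%%%%%%%%%%%%%%%%%%%%%%%%%%%%%%%%%%%%%%#***
181 %%%%%%%%%%%%%%%%%%%%%%%%%%%%%%%%%%%%%%%%%%%%%%%%%%%%%%%%##
```

>>> send_rows(
  dr=[
    [0,0,0],
    [0,0,0],
    [0,0,0],
    [0,0,0],
    [0,0,0],
    [0,0,0],
    [0,0,0],
    [0,0,0],
  ],
  xyz=[
    [2,4,0],
    [4,8,0],
    [7,11,0],
    [9,13.5,0],
    [9,13.5,0],
    [9,13.5,0],
    [9,13.5,0],
    [9,13.5,0],
  ],
  jaw=[47,47,47,47,47,47,47,47],
)

```text
time_s: 38.25
eef_pos: [0.4186, 0.0706, 0.1948]
eef_rot: [0.0, 0.192, 0.981, -0.0]
wrist_force: [0.0, -0.7, 0.1]
opening: 0.469
grasp_force: 0.0
```

```bash
python3 - <<'E'
from h import *
a=cap('scene');print(ctrl.get_obs()['eef_pos'])
g=a.mean(2);old=np.load('pics/scene.npy').mean(2)
for v in range(166,206): print(v,''.join(' .:-=+*#%@'[min(9,int(x/26))] for x in g[v,312:376]),'|',''.join(' .:-=+*#%@'[min(9,int(x/26))] for x in old[v,312:376]))
print(proj('scene',(.614,-.0036,.0575)))
E
```

```text
[0.4184659  0.07062961 0.19476214]
166 :::::::::::::::::::::::-==+****######***++=--::::::::::::::::::: | :::---------------------=++*############*+=----:::::::--::----::
167 :::::::::::::::::::::::::---====+++++===--:::::::::::::::::::::: | :-:------------------------==++++++++++==-----------::--:-----::
168 ::::::::::::::::-:::::::::::-----------::::::::-=-:::::::::::::: | --------------------------------===-------------=----:-::-::-:::
169 ::::---:::::-::---::--:::::::---------::::::::::-::::::::::::::: | ----------------------------------------------:------:::::::::::
170 :::----:::::-:---------::::----------::::::::::::::::::::::::::: | ---------------------------------------------::--:::::::::::::::
171 ::::---::-::-----------:-:-----------::::::::::::::::::::::::::: | --------------------------------------------:::--:::::::::::::::
172 ::::::::-------::------:------------:::::::::::::::::::::::::::: | -------------------------------------------::------:::::::::::::
173 :::-:::--------:------------------:::--::::::::::::::::::::::::: | ----------==------------------------------
[... 3702 characters left out ...]
############=====---------==-------:---------=##########*=::: | =*%%%%%%%%%%%%#+=+++=-----=========----==---====+%%%%%%%%%%#=-::
202 =+#############*===+==--::-------------=--------+##########+-::: | =*%%%%%%%%%%%%%#=+++++=---------------=+=------=+%%%%%%%%%#*----
203 +*##############*===++==----------------------==*#########*=:::: | +#%%%%%%%%%%%%%%#==+++==--=-------==--===-=====+#%%%%%%%%%#+----
204 *################+=-====-----------------====+*###########+-:::: | #%%%%%%%%%%%%%%%%*===+===-========+++========+##%%%%%%%%%%*=----
205 ##################*=------======-=-=---=+*+==+###########*=-:::: | %%%%%%%%%%%%%%%%%##====--=++++++++++====+*+++*%%%%%%%%%%%#+-----
[341.80345246 182.50291936]
```

In the scene the disc's top spans rows 175–194, which matches the home height (175–195); resting on the splines it would span 171–191. To confirm the last millimetre, I touch the bare worktop with the same opening and compare heights.

```bash
python3 - <<'E'
from h import *
print(proj('top',(.48,.13,0)),proj('scene',(.48,.13,0)))
im=cv2.imread('pics/fin_top.png').mean(2);u,v=proj('top',(.48,.13,0)).astype(int);s=im[v-24:v+24,u-24:u+24];print(s.min(),s.max(),s.std())
plan([(.48,.13,.03,68),(.48,.13,.016,68)])
E
```

```text
[275.18369885 226.97807144] [253.98558873 217.76895251]
62.666666666666664 88.0 3.6537368404266912
t 38.3 pos [0.4185 0.0706 0.1948] yaw 67.9 op 0.472 q6 -1.3
(0.48, 0.13, 0.03, 68) xyz [-3.47  7.82 16.48] dz -0.02
(0.48, 0.13, 0.016, 68) xyz [-3.47  7.82 17.88] dz -0.02
tilt [-1.e-04 -0.e+00 -1.e+00]
```

>>> send_rows(
  dr=[
    [0,0,0],
    [0,0,0],
    [0,0,0],
    [0,0,0],
    [0,0,0],
    [0,0,0],
    [0,0,0],
    [0,0,0],
  ],
  xyz=[
    [-1.8,3.9,4],
    [-3.5,7.8,8],
    [-3.5,7.8,12],
    [-3.5,7.8,15],
    [-3.5,7.8,16.5],
    [-3.5,7.8,17],
    [-3.5,7.8,17.3],
    [-3.5,7.8,17.3],
  ],
  jaw=[47,47,47,47,47,47,47,47],
)

```text
time_s: 39.3
eef_pos: [0.4807, 0.1303, 0.0227]
eef_rot: [0.001, 0.191, 0.982, 0.0]
wrist_force: [-0.2, -0.4, -0.1]
opening: 0.469
grasp_force: 0.0
```

>>> send_rows(
  dr=[
    [0,0,0],
    [0,0,0],
    [0,0,0],
    [0,0,0],
    [0,0,0],
    [0,0,0],
    [0,0,0],
    [0,0,0],
  ],
  xyz=[
    [0,0,0.1],
    [0,0,0.2],
    [0,0,0.3],
    [0,0,0.4],
    [0,0,0.5],
    [0,0,0.6],
    [0,0,0.6],
    [0,0,0.6],
  ],
  jaw=[47,47,47,47,47,47,47,47],
)

```text
time_s: 40.3
eef_pos: [0.4799, 0.1304, 0.0174]
eef_rot: [-0.0, 0.191, 0.982, -0.0]
wrist_force: [-9.1, -1.0, 21.6]
opening: 0.473
grasp_force: 10.7
```

The worktop touch reads 0.0174 against 0.0674 on the disc. That puts the disc's top at 50.0 mm, fully home, which means the plate below is home too. I retract and hand in.

>>> send_rows(
  dr=[
    [0,0,0],
    [0,0,0],
    [0,0,0],
    [0,0,0],
    [0,0,0],
    [0,0,0],
    [0,0,0],
    [0,0,0],
  ],
  xyz=[
    [0,0,-4],
    [0,0,-9],
    [0,0,-14],
    [0,0,-18],
    [0,0,-18],
    [0,0,-18],
    [0,0,-18],
    [0,0,-18],
  ],
  jaw=[47,47,47,47,47,47,47,47],
)

```text
time_s: 41.3
eef_pos: [0.4791, 0.1303, 0.1944]
eef_rot: [-0.001, 0.191, 0.982, -0.0]
wrist_force: [0.2, -0.3, 0.3]
opening: 0.467
grasp_force: 0.0
```

```bash
python3 -c "
from bench import ctrl
print(ctrl.hand_in())"
```

```text
the job is handed in; nothing more can be done
None
```

The job is handed in at 41.3 s: both covers are on the worktop, the separator is round both pins and the second disc is home in the splines (its top measured 50.0 mm up), though one early squeeze rode over the disc in its tin and turned it about 7°, with a wrist force near 60 N.

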